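# Set the sash stop so the setting block just drags

### The arm

A 6-joint arm with a two-finger parallel gripper is mounted at the origin on the work surface. World frame = base frame: x ahead of the robot, y to its left, z up, the work surface at z = 0. Lengths are in m, angles in degrees, forces in N, time in s.
With the tool pointing down it reaches from about 0.35 to 0.8 m from the base axis. Payload 7.3 kg.
Tool frame: the origin (TCP) lies between the finger pads; the fingertips stand 19 mm ahead of it and the grasp point (between the pads) is the TCP (arm.tips_ahead is the distance from the TCP to the fingertips, in m); x points along the fingers, y is the direction in which the jaws open and shut, and the axes are right-handed (so a half turn about x gives the same grasp; the last joint's range is limited). The gripper opens to 85 mm and grips with 20 to 120 N. Pads are 22 mm wide; open, the fingers measure 114 mm over their backs; the gripper's body (76 mm by 85 mm) begins 54 mm behind the grasp point. The pads swing forward as they close: fully open they stand 13 mm farther back than shut.
Start: joints at [62.109, 19.595, 87.324, -0, 73.075, -8.365], TCP at [0.175, 0.495, 0.25] pointing down, gripper open.
Joint ranges: [-145.02, 145.02], [-44.19, 115.74], [2.07, 154.8], [-57.11, 237.11], [16.16, 152.29], [-177.93, 177.93]. Speed limits (degrees/s): [147.25, 147.25, 180, 180, 180, 180].

### API

Orientations are given as a 3x3 rotation matrix whose columns are the frame's x, y, z axes.
In Python, from rig import arm gives the robot as it stands.
- The arm moves only by the tool drive_tool, never from a script. Its argument "plan" is a list of rows, each an object with "travel": the shift along the world's x, y, z each as a share of 0.05 m, from -1 to 1, a list of three; "turn": the turn, a rotation vector about the world's x, y, z each as a share of 6 degrees, from -1 to 1, a list of three; "gripper": the opening in per cent of the stroke, from 0 (shut) to 100 (fully open). In form: [{"travel": [x, y, z], "turn": [ax, ay, az], "gripper": gripper}, ...]. A call has 1 to 5 rows; each row shifts and turns the commanded pose from where the row before left it; what a row does not reach is not made up. A row lasts 1/8 s, in which the tool goes at most 62.5 mm and 10.7 degrees, less where a joint would pass 70% of its speed; a pose out of reach is approached as far as the arm can. A call with a number of a shift or a turn outside -1 to 1 is refused whole. A call with a gripper value outside its range is refused whole. The fingers move at their own pace and stop on an object; "newtons" is the grip in N (left out, the last holds). Time passes only in rows, so rows that do not move let the fingers close. It gives the time, the measured TCP pose, the force and the opening at its end, in the units of the state.
- arm.get_obs(): the state, without advancing time (a new reading comes with each control period).
- arm.camera(name): name is "side" or "top"; returns the picture (400x640x3 uint8, red, green, blue); there is no depth.
- arm.camera_info(name): a dict with "fx", "fy", "cx", "cy" (pixels), "xyz" and "attitude" of the camera in the world. Camera axes: x right, y up, looking along -z (the intrinsics and any distortion apply to the point x, -y, -z); pixel columns grow to the right and rows downward; lengths in m; the calibration is good to about 2 mm. A picture is of the moment at which its call begins. camera_info takes no time and is no camera call.
- arm.sign_off(): hands the job in, once; it reports no verdict.
Trained networks look in the newest picture that a camera, given by its name, has taken for a name from the list of things; names that differ only in an ending like _2 or _b are one class to them, and where a whole thing is asked for, a point or a joint stands for the part that bears it (a point fixed in the world has none). Each returns a list of dicts, best first, with "confidence" (0 to 1); they miss things now and then, are a little off and sometimes report something else, mostly with a low value. They report only what shows in the picture. A call takes as long as a camera call. They do not tell look-alikes from the thing itself.
- arm.search_frame(target, camera): "location" ([x, y, z] in m, in world coordinates, good to about 4 mm: the middle of the surface that is visible of it).
- arm.silhouettes(target, camera): "region" (400x640 bool, what is visible of it).
The state is a dict: "time": time; "joint_positions": joint angles; "joint_velocities": joint speeds; "effort": joint torques, N m; "eef_pos": TCP position; "tool_rot": TCP orientation; "ft_force": force on the tool from outside, world axes, zero at the start; "torque": the same for the moment, N m; "opening": opening from 0.0 (shut) to 1.0 (fully open).
Only numpy, scipy, OpenCV 4.12 (cv2) and the standard library are available. Lean on these libraries where they do the work, as an engineer would, in place of code of your own. Each camera call takes 0.05 s, during which the arm holds its last target. There are 200 camera calls.

### The job

The sliding window rattles, so set its stop: with the yellow driver turn the white slotted stop screw down until the wooden setting block, pushed in along its track with its nose past the foot, just drags beneath it: a light, clear rub on sliding it, neither free nor clamped. Check the drag by sliding the block under the foot, go gently, turn the screw only with the driver, and finish with the block still there lightly held by the foot, the driver standing in the screw's slot, and the other things on the sill left alone.

Things in the scene. Friction and masses are not known exactly. Their poses are not given: they have to be found in the camera images.
- track: Fixed aluminium track on the sill, 280 x 110 x 6 mm, with two low dark rails (top 16 mm above the sill). Origin on the sill right under the screw axis. Its x axis runs along the track, the way the block goes in under the stop; the track spans x -210 to +70 mm, 39 mm wide between the rails. z is up.
- stop: Fixed green bridge over the track, 92 mm (y) x 26 mm (x), beam top 74 mm above the sill; origin and axes as the track's. In its middle the white stop screw, below it a black rubber ball foot (18 mm) on a coil spring. 'Just drags' is a foot force on the block of 1 to 5 N, best 3 N; over 15 N harms it. Free, the foot hangs 1 to 5.6 mm above the block's top level, differently each time, not measured.
- screw (a joint): Turn of the stop screw, rad: 0 at the start, grows clockwise seen from above, up to 2.4. The screw and its foot go down 3.5 mm per rad (turning back raises them) and stay where left; thread friction 0.07 N m, so contact cannot be felt in the turning. Once the foot touches the block, its spring adds 2.8 N of foot force per mm of further descent.
- slot (a point): Centre of the mouth of the slot in the screw's white square head (40 x 40 mm), at the level of the head's flat top, 98 mm above the sill at the start; sinks as the screw is turned in. The slot is 24 mm long along its x axis, 6.5 mm wide along its y axis, 14 mm deep, with 1.5 mm chamfers.
- block: Loose wooden setting block, 150 (x) x 36 (y) x 20 mm, 0.2 kg, lying in the track, an orange tab on its rear. Origin at the centre of its underside; x points to its nose. At the start the nose is 20 to 40 mm short of the screw axis. Friction about 0.6 below and above: sliding it takes about 1.2 N when free of the foot, plus about 1.2 N for each newton of foot force.
- block_tab (a point): Centre of the orange tab standing on the block: 20 mm (x) x 14 mm (y) x 40 mm high, from 20 to 60 mm above the block's underside. It can be pinched from above or pushed along x.
- block_nose (a point): Middle of the front end face of the block, 10 mm above its underside, 130 mm ahead of the tab's centre.
- driver_grip (a point): Centre of the yellow square handle (24 x 24 mm, 60 mm high) of the loose driver (0.14 kg), which stands upright in its stand. z points up out of the handle; its x axis is along the blade (22 x 4.5 mm, 12 mm long). The handle ends 30 mm above and below this point. The shoulder lies 49 mm and the blade's end 61 mm below it.
- driver_shoulder (a point): Centre of the underside of the driver's round steel shoulder (34 mm wide, 5 mm thick) at the root of the blade; it rests on the screw head's flat top when the blade is fully in the slot, and the driver then stands by itself.
- stand: Fixed dark wooden stand, 70 x 70 x 30 mm, with a slot in its top that holds the driver's blade loosely, the shoulder resting on the top. Origin at the centre of its underside.
- pot: Loose terracotta pot with lid, 96 mm wide, 80 mm high; origin under its centre. Leave alone.
- cellar: Loose glass salt cellar with steel swivel cover, 66 mm wide, 55 mm high; origin under its centre. Leave alone.
- spice: Loose wooden spice box with sliding top, 80 (x) x 120 (y) x 55 mm; origin under its centre. Leave alone.
- timer: Loose grey plastic timer dial, 68 mm wide, 44 mm high; origin under its centre. Leave alone.
- driver: The same driver; origin at the middle of its blade's lower end, axes as at its handle.
Mind the look-alikes: they are no part of the job. Leave any blue look-alike of the block alone.

How it is judged (in metres and radians):
On the way, in this order (a step that is already met when the one before it is completed fails the run):
1. the driver's blade is fully in the screw's slot (distance between driver_shoulder and slot below 0.005 m and angle between driver_grip's own z axis and vertical below 0.12 rad), for 0.2 s.
2. the block is slid beneath the foot while the foot lightly rubs on it (1 to 5 N) (contact force between stop and block between 1 and 5 N and linear speed of block above 0.003 m/s), for 0.15 s.
At the end, for the whole second after the job is handed in: The foot rests on the block with 1 to 5 N, the block lies flat (within 0.06 rad) and still in the track with its nose at least 4 mm past the screw axis, and the driver stands released, still and upright (within 0.12 rad) in the screw's slot with its shoulder within 5 mm of the slot's mouth (all of step 1 and contact force between stop and block between 1 and 5 N and x of block_nose in the frame of stop above 0.004 m and angle between block's own z axis and vertical below 0.06 rad and linear speed of block below 0.01 m/s and linear speed of driver below 0.02 m/s); the robot touches nothing.
It fails at once if the foot is forced onto the block with more than 15 N (contact force between stop and block above 15 N).
It fails at once if the fingers press on the bridge or the screw with more than 5 N (contact force between the fingers and stop above 5 N).
It fails at once if a bystander is moved more than 20 mm (distance of any of pot, cellar, spice, timer from where it was at the start of the episode above 0.02 m).
It also fails if it takes over 72 s, if anything falls off the work surface, if the arm or the gripper's body presses on something with over 40 N, if the wrist force passes 120 N, or if a joint passes its speed limit or range.

## Working session

There is one attempt and no reset: what is moved stays moved. The work goes in short steps, Python scripts to look and compute and a tool call to move; the robot and the scene stay as the last step left them, time stands still between calls to the robot, and variables do not carry over. Pictures are saved under pics/ and viewed, about 8 in all and at most 12, crops included, and the job is handed in when it is done.

Besides the shell and the picture viewer there is one more tool, called after "Request:" by a JSON object that holds its "fn" and its "kwargs". drive_tool: Moves the arm, as the interface text tells. Its arguments: {"type":"object","properties":{"plan":{"type":"array","items":{"type":"object","properties":{"travel":{"type":"array","items":{"type":"number","minimum":-1,"maximum":1}},"turn":{"type":"array","items":{"type":"number","minimum":-1,"maximum":1}},"gripper":{"type":"number"}}}},"newtons":{"type":"number"}},"required":["plan"]}

```bash
ls; mkdir -p pics
python3 - <<'E'
from rig import arm
import cv2,numpy as np
for c in("top","side"):
    im=arm.camera(c); cv2.imwrite(f"pics/{c}0.png",im[:,:,::-1]); print(c,arm.camera_info(c))
    for t in("track","stop","screw","block","block_tab","driver_grip","stand","pot","cellar","spice","timer"):
        print(t,[(np.round(d["location"],3).tolist(),round(d["confidence"],2)) for d in arm.search_frame(t,c)][:3])
o=arm.get_obs();print(o["time"],o["eef_pos"],o["tool_rot"])
E
```

```text
pics
top {'fx': 414.0532888729024, 'fy': 414.0532888729024, 'cx': 330.2673167284249, 'cy': 199.83984491564854, 'xyz': array([0.43717509, 0.00493228, 1.19122985]), 'attitude': array([[-0.02647652,  0.99501333, -0.09616375],
       [-0.99961951, -0.02560857,  0.01024895],
       [ 0.00773523,  0.09639852,  0.99531276]])}
track [([0.485, 0.053, 0.006], 0.88)]
stop [([0.502, -0.02, 0.088], 0.81), ([0.509, -0.019, 0.097], 0.29)]
screw [([0.507, -0.021, 0.096], 0.8)]
block [([0.475, 0.085, 0.026], 0.96), ([0.435, 0.32, 0.023], 0.66), ([0.268, 0.217, 0.023], 0.64)]
block_tab [([0.476, 0.084, 0.028], 0.82), ([0.267, 0.218, 0.021], 0.76), ([0.436, 0.319, 0.021], 0.75)]
driver_grip [([0.478, -0.299, 0.092], 0.49)]
stand [([0.479, -0.295, 0.029], 0.63), ([0.7, -0.261, 0.053], 0.53), ([0.484, -0.3, 0.101], 0.35)]
pot [([0.778, 0.108, 0.065], 0.83)]
cellar [([0.688, 0.346, 0.045], 0.89)]
spice [([0.7, -0.262, 0.054], 0.7)]
timer [([0.771, -0.074, 0.022], 0.96), ([0.48, -0.299, 0.095], 0.55), ([0.477, 0.08, 0.022], 0.33)]
side {'fx': 361.92866817770096, 'fy': 361.92866817770096, 'cx': 316.57855459
[... 444 characters left out ...]
], 0.48)]
block [([0.468, 0.105, 0.029], 0.9), ([0.263, 0.204, 0.022], 0.66), ([0.433, 0.319, 0.022], 0.64)]
block_tab [([0.435, 0.318, 0.023], 0.86), ([0.26, 0.206, 0.022], 0.84), ([0.464, 0.11, 0.026], 0.71)]
driver_grip [([0.482, -0.31, 0.083], 0.86), ([0.501, -0.026, 0.101], 0.59), ([0.771, 0.09, 0.066], 0.58)]
stand [([0.477, -0.321, 0.032], 0.81)]
pot [([0.773, 0.09, 0.063], 0.89)]
cellar [([0.685, 0.337, 0.047], 0.61)]
spice [([0.694, -0.281, 0.049], 0.65)]
timer [([0.765, -0.094, 0.028], 0.96)]
1.2 [0.17545764 0.4948345  0.25032534] [[ 3.59589779e-05  3.34234871e-01  9.42489814e-01]
 [ 7.76157004e-05  9.42489811e-01 -3.34234873e-01]
 [-9.99999996e-01  8.51707514e-05  7.94909667e-06]]
```

View pics/top0.png

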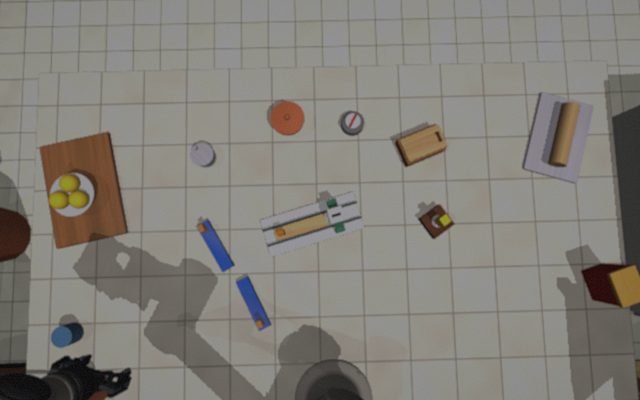

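View pics/side0.png

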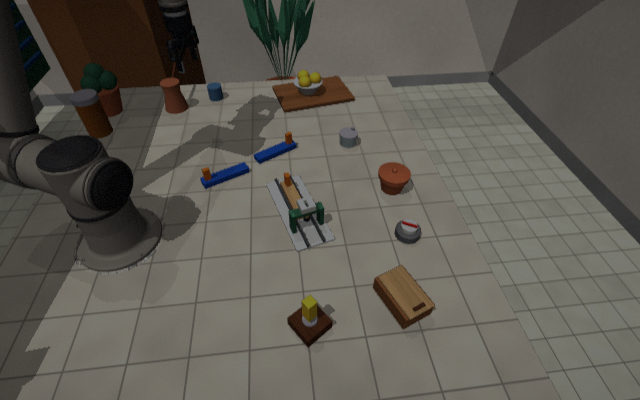

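The top picture shows the wooden block at about (305,225) with its tab at (280,231), the bridge at (336,213) and the driver at (441,220). Two blue look-alikes sit at (215,245) and (253,303). Next I'll zoom in and measure.

```bash
cat > h.py <<'E'
from rig import arm
import cv2,numpy as np
def unproj(c,px,z):
    i=arm.camera_info(c); px=np.atleast_2d(px).astype(float)
    d=np.c_[(px[:,0]-i["cx"])/i["fx"],-(px[:,1]-i["cy"])/i["fy"],-np.ones(len(px))]@np.array(i["attitude"]).T
    o=np.array(i["xyz"]); return o+d*((z-o[2])/d[:,2])[:,None]
def proj(c,p):
    i=arm.camera_info(c); q=(np.atleast_2d(p)-i["xyz"])@np.array(i["attitude"])
    return np.c_[i["cx"]+i["fx"]*q[:,0]/-q[:,2], i["cy"]+i["fy"]*q[:,1]/q[:,2]]
def rect(c,mask,z):
    "unprojected min-area rectangle: centre, sides, yaw of long side (deg)"
    m=mask.astype(np.uint8); n,l,s,_=cv2.connectedComponentsWithStats(m)
    k=1+np.argmax(s[1:,4]); ys,xs=np.nonzero(l==k)
    w=unproj(c,np.c_[xs,ys],z)[:,:2]
    (cx,cy),(a,b),t=cv2.minAreaRect((w*1000).astype(np.float32))
    if a<b:a,b,t=b,a,t+90
    return np.round([cx,cy,a,b,(t+90)%180-90],1),w.mean(0).round(4)
def big(im,x,y,w,h,f): return cv2.resize(im[y:y+h,x:x+w],None,fx=f,fy=f,interpolation=cv2.INTER_CUBIC)
E
python3 - <<'E'
from h import *
t=arm.camera("top");s=arm.camera("side")
a=np.hstack([big(t,300,185,75,55,5),big(t,410,190,65,55,5)]);b=np.hstack([big(s,270,165,75,80,5),big(s,280,285,65,80,5)][:2])
b=cv2.resize(b,(a.shape[1],int(b.shape[0]*a.shape[1]/b.shape[1])))
m=np.vstack([a,b])[:,:,::-1];m=cv2.resize(m,None,fx=.85,fy=.85);print(m.shape);cv2.imwrite("pics/z1.png",m)
for c,im in(("top",t),("side",s)):
    hsv=cv2.cvtColor(im,cv2.COLOR_RGB2HSV)
    for n,z in(("track",.006),("stand",.03),("screw",.098),("block",.02)):
        r=arm.silhouettes(n,c)
        if r: print(c,n,*rect(c,r[0]["region"],z),r[0]["confidence"])
    y=cv2.inRange(hsv,(24,150,60),(36,255,255))
    yy=np.zeros_like(y)
    x0,y0=proj(c,[.48,-.3,.09])[0].astype(int); yy[y0-25:y0+25,x0-25:x0+25]=y[y0-25:y0+25,x0-25:x0+25]
    print("yellow",rect(c,yy>0,.109))
E
```

```text
(574, 595, 3)
top track [485.4  46.9 283.1 114.3 -74.4] [0.4841 0.0498] 0.59
top stand [ 483.4 -301.7   78.2   74.   -56.6] [ 0.4818 -0.2975] 0.8
top screw [505.1 -20.   41.   39.4  16.7] [ 0.505  -0.0201] 0.49
top block [268.5 214.8 148.7  41.5  25.5] [0.2682 0.2142] 0.9
yellow (array([ 480.9, -301.5,   29.8,   26.9,  -55.6]), array([ 0.4817, -0.3024]))
side track [478.1  46.4 290.5 107.7 -70.6] [0.4855 0.0019] 0.95
side stand [ 482.2 -309.6   80.3   78.   -56.5] [ 0.4814 -0.3195] 0.82
side screw [502.9 -24.9  51.3  42.1 -73.1] [ 0.5024 -0.0252] 0.59
side block [269.6 207.9 146.8  97.5   5.9] [0.2628 0.2083] 0.63
yellow (array([ 484.8, -318.3,   48.7,   29.1,  -70.7]), array([ 0.4826, -0.3136]))
```

View pics/z1.png

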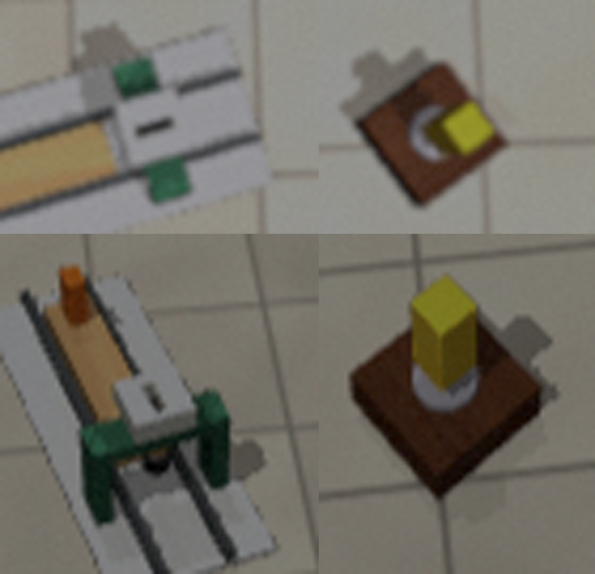

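Close up, the slot runs along the track. The driver's handle is square at about -56°/34°, and the blade is hidden in the stand. I'll get its direction once it's lifted.

Run:
```python
from h import *
print("handle top",unproj("top",[445.3,219.9],.109),unproj("side",[309.2,301.7],.109))
for c,x,y,w,h in(("top",326,206,19,17),("side",0,0,0,0)):
    im=arm.camera(c)
    if not w:
        u,v=proj(c,[.505,-.02,.098])[0].astype(int);x,y,w,h=u-8,v-8,16,16
    g=cv2.resize(cv2.cvtColor(im,cv2.COLOR_RGB2GRAY)[y:y+h,x:x+w],None,fx=8,fy=8,interpolation=cv2.INTER_CUBIC)
    cv2.imwrite(f"pics/slot_{c}.png",cv2.resize(g,None,fx=2,fy=2)); 
    r=im[y:y+h,x:x+w].mean(2).astype(int); print(c,x,y); print(r)
# vertical offset check of track yaw with wood block mask
t=arm.camera("top");hsv=cv2.cvtColor(t,cv2.COLOR_RGB2HSV)
m=cv2.inRange(hsv,(10,70,90),(25,200,255)); k=np.zeros_like(m);k[200:250,265:340]=m[200:250,265:340];print("block",rect("top",k>0,.026))
m=cv2.inRange(hsv,(4,190,60),(14,255,255)); k=np.zeros_like(m);k[200:250,265:340]=m[200:250,265:340];print("tab",rect("top",k>0,.066))
```

```text
handle top [[ 0.48121048 -0.30604201  0.109     ]] [[ 0.4824262  -0.30694154  0.109     ]]
top 326 206
[[114  94  61  41  39  44  42  56  66  74  89 106 131 140 136 112  78  79
   96]
 [118 107  79  52  57  72  86 100 114 125 132 139 147 149 145 129 109 123
  134]
 [119 115 106  88 102 123 132 134 141 147 150 150 150 151 150 145 137 146
  148]
 [113 129 135 131 137 147 150 150 150 150 150 148 150 149 149 149 147 151
  151]
 [ 91 124 147 149 149 151 151 150 148 150 150 151 151 149 150 150 149 151
  148]
 [ 76 116 146 150 150 149 149 149 150 149 152 151 148 146 146 151 150 147
  150]
 [ 90 116 144 150 149 151 150 150 150 147 146 140 125 116 129 146 150 150
  150]
 [107 119 140 150 151 149 147 145 139 122 113  96  77  70 101 139 149 148
  148]
 [115 118 134 148 149 141 119 104  93  73  57  47  47  66 100 135 149 150
  150]
 [121 114 132 148 148 129  81  53  46  53  62  76  93 114 129 145 149 148
  148]
 [128 115 126 145 148 129  87  71  86 108 119 128 135 143 148 151 149 149
  150]
 [136 120 121 140 148 140 121 119 131 140 145 149 149 150 149 149 150 147
  147]
 [137 129 116 129 147 149
[... 1174 characters left out ...]
80 122 126 125 126 127]
 [ 71  81 123 127 126 126 127 126  91  58 105 126 127 127 120 112]
 [ 71  71 110 126 127 127 126 127 121 107 125 113 112  99  96  88]
 [ 57  68  81 124 129 125 127 126 114 113  99  88  89  72  76  75]
 [ 42  58  70 107 118 112 106  98  88  87  73  74  74  75  74  76]]
block (array([476. ,  79.9, 147. ,  37.2, -74.4]), array([0.4763, 0.0785]))Traceback (most recent call last):
  File "<stdin>", line 13, in <module>
  File "h.py", line 13, in rect
    k=1+np.argmax(s[1:,4]); ys,xs=np.nonzero(l==k)
        ~~~~~~~~~^^^^^^^^^
    return _wrapfunc(a, 'argmax', axis=axis, out=out, **kwds)
    return bound(*args, **kwds)
ValueError: attempt to get argmax of an empty sequence
```

Request:
{"fn": "drive_tool", "kwargs": {"plan": [{"travel": [1,-1,0],"turn": [0,0,-1],"gripper": 100},{"travel": [1,-1,0],"turn": [0,0,-1],"gripper": 100},{"travel": [1,-1,0],"turn": [0,0,-1],"gripper": 100},{"travel": [1,-1,0],"turn": [0,0,-1],"gripper": 100},{"travel": [1,-1,0],"turn": [0,0,-1],"gripper": 100}], "newtons": 40}}

```text
time: 2.48
eef_pos: [0.3977, 0.2723, 0.2506]
tool_rot: [[0.001, 0.763, 0.647], [0.001, 0.647, -0.763], [-1.0, 0.001, 0.0]]
ft_force: [1.1, -0.2, 0.2]
opening: 1.0
```

Request:
{"fn": "drive_tool", "kwargs": {"plan": [{"travel": [0.5,-1,0],"turn": [0,0,-1],"gripper": 100},{"travel": [0.5,-1,0],"turn": [0,0,-0.1],"gripper": 100},{"travel": [0,-1,0],"gripper": 100},{"travel": [0,-1,0],"gripper": 100},{"travel": [0,-1,0],"gripper": 100}]}}

```text
$.plan[2]: bad value
```

Run:
```python
from h import *
print("slot",unproj("top",[335.7,214.4],.098),unproj("side",[305.8,203.3],.098))
o=arm.get_obs();R=o["tool_rot"];print(o["time"],o["eef_pos"],np.degrees(np.arctan2(R[1,1],R[0,1])),R[:,0],o["joint_positions"])
```

```text
slot [[ 0.50376589 -0.01966062  0.098     ]] [[ 0.50311068 -0.02191355  0.098     ]]
2.475 [0.39768011 0.27232396 0.25058477] 40.28147079063031 [ 7.56508650e-04  5.09036483e-04 -9.99999584e-01] [ 2.52772688e+01  1.50460398e+01  9.38056040e+01  8.31328071e-03
  7.10967082e+01 -1.50068891e+01]
```

Request:
{"fn": "drive_tool", "kwargs": {"plan": [{"travel": [0.4,-1,0],"turn": [0,0,-1],"gripper": 100},{"travel": [0.4,-1,0],"turn": [0,0,-0.1],"gripper": 100},{"travel": [0.3,-1,0],"turn": [0,0,0],"gripper": 100},{"travel": [0,-1,0],"turn": [0,0,0],"gripper": 100},{"travel": [0,-1,0],"turn": [0,0,0],"gripper": 100}]}}

```text
time: 3.1
eef_pos: [0.4514, 0.0222, 0.2504]
tool_rot: [[0.0, 0.83, 0.557], [-0.0, 0.557, -0.83], [-1.0, 0.0, 0.0]]
ft_force: [-0.1, 0.3, 0.0]
opening: 1.001
```

Request:
{"fn": "drive_tool", "kwargs": {"plan": [{"travel": [0,-1,0],"turn": [0,0,0],"gripper": 100},{"travel": [0,-1,0],"turn": [0,0,0],"gripper": 100},{"travel": [0,-1,0],"turn": [0,0,0],"gripper": 100},{"travel": [0,-1,0],"turn": [0,0,0],"gripper": 100},{"travel": [0,-1,0],"turn": [0,0,0],"gripper": 100}]}}

```text
time: 3.72
eef_pos: [0.4513, -0.2279, 0.2505]
tool_rot: [[0.001, 0.83, 0.557], [-0.0, 0.557, -0.83], [-1.0, 0.0, 0.0]]
ft_force: [1.7, -0.8, 0.2]
opening: 0.998
```

Request:
{"fn": "drive_tool", "kwargs": {"plan": [{"travel": [0,-1,0],"turn": [0,0,0],"gripper": 100},{"travel": [0,0,0],"turn": [0,0,0],"gripper": 100}]}}

```text
time: 3.98
eef_pos: [0.451, -0.2792, 0.2498]
tool_rot: [[-0.0, 0.833, 0.554], [-0.0, 0.554, -0.833], [-1.0, -0.0, 0.0]]
ft_force: [-0.0, -0.4, 0.5]
opening: 1.003
```

Request:
{"fn": "drive_tool", "kwargs": {"plan": [{"travel": [0.62,-0.54,0],"turn": [0,0,0],"gripper": 100},{"travel": [0,0,-1],"turn": [0,0,0],"gripper": 100},{"travel": [0,0,-0.5],"turn": [0,0,0],"gripper": 100},{"travel": [0,0,0],"turn": [0,0,0],"gripper": 100}]}}

```text
time: 4.47
eef_pos: [0.4817, -0.3015, 0.1736]
tool_rot: [[-0.004, 0.83, 0.558], [0.003, 0.558, -0.83], [-1.0, -0.001, -0.005]]
ft_force: [0.5, -0.6, 0.3]
opening: 1.002
```

Run:
```python
from h import *
s=arm.camera("side");t=arm.camera("top")
u,v=proj("side",[.482,-.306,.1])[0].astype(int);U,V=proj("top",[.482,-.306,.1])[0].astype(int)
cv2.imwrite("pics/g1.png",np.hstack([big(s,u-35,v-45,70,80,5),big(t,U-35,V-40,70,80,5)])[:,:,::-1])
print(u,v,U,V,arm.get_obs()["eef_pos"])
```

```text
308 303 444 219 [ 0.48296959 -0.3028211   0.17638347]
```

View pics/g1.png

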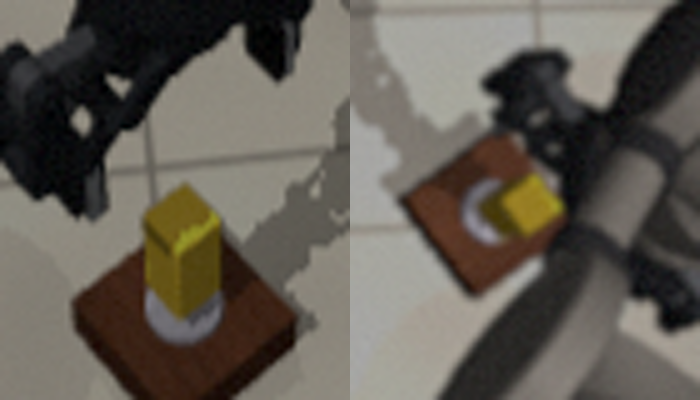

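The open fingers straddle the handle, so I'll go down and grip it.

Request:
{"fn": "drive_tool", "kwargs": {"plan": [{"travel": [0,-0.06,-1],"turn": [0,0,0],"gripper": 100},{"travel": [0,0,-0.8],"turn": [0,0,0],"gripper": 100},{"travel": [0,0,0],"turn": [0,0,0],"gripper": 100}]}}

```text
time: 4.95
eef_pos: [0.4817, -0.3053, 0.0844]
tool_rot: [[-0.003, 0.83, 0.557], [0.002, 0.557, -0.83], [-1.0, -0.001, -0.003]]
ft_force: [0.2, 0.8, 0.7]
opening: 1.0
```

Request:
{"fn": "drive_tool", "kwargs": {"plan": [{"travel": [0,0,0],"turn": [0,0,0],"gripper": 20},{"travel": [0,0,0],"turn": [0,0,0],"gripper": 10},{"travel": [0,0,0],"turn": [0,0,0],"gripper": 10},{"travel": [0,0,0],"turn": [0,0,0],"gripper": 10}]}}

```text
time: 5.45
eef_pos: [0.4829, -0.3065, 0.0865]
tool_rot: [[0.002, 0.83, 0.557], [-0.001, 0.557, -0.83], [-1.0, 0.001, 0.002]]
ft_force: [0.1, 0.9, 6.7]
opening: 0.275
```

Request:
{"fn": "drive_tool", "kwargs": {"plan": [{"travel": [0,0,0.4],"turn": [0,0,0],"gripper": 10},{"travel": [0,0,1],"turn": [0,0,0],"gripper": 10},{"travel": [0,0,1],"turn": [0,0,0],"gripper": 10},{"travel": [0,0,0.8],"turn": [0,0,0],"gripper": 10},{"travel": [0,0,0],"turn": [0,0,0],"gripper": 10}]}}

```text
time: 6.08
eef_pos: [0.4835, -0.307, 0.2488]
tool_rot: [[0.005, 0.83, 0.557], [-0.004, 0.557, -0.83], [-1.0, 0.002, 0.007]]
ft_force: [1.0, -1.2, -2.9]
opening: 0.279
```

Run:
```python
from h import *
s=arm.camera("side");o=arm.get_obs();p=o["eef_pos"]
u,v=proj("side",p-[0,0,.05])[0].astype(int)
cv2.imwrite("pics/g2.png",big(s,u-40,v-50,80,100,6)[:,:,::-1])
print(u,v,p,o["ft_force"],o["opening"])
u2,v2=proj("side",p)[0].astype(int)
```

```text
308 277 [ 0.48261196 -0.30626364  0.24620408] [-0.24156763  0.43399232 -2.26200912] 0.28286464220691454
```

View pics/g2.png

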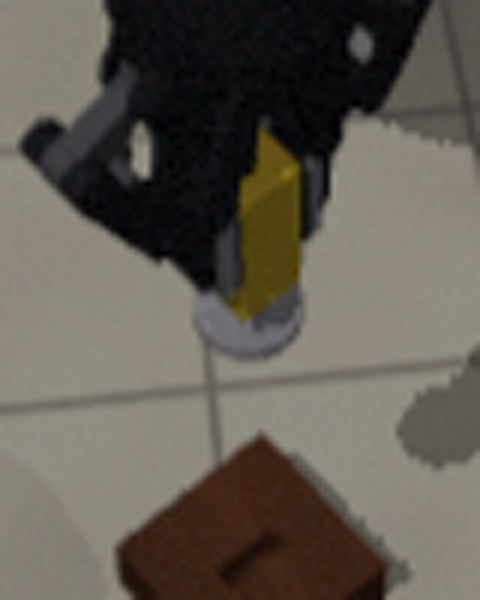

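The stand's slot is now visible at crop (250,558). It is parallel to the 34° edge, so the blade lies along the jaw axis. I'll turn by +72° while carrying the driver over to the screw.

Request:
{"fn": "drive_tool", "kwargs": {"plan": [{"travel": [0.1,0.5,0],"turn": [0,0,1],"gripper": 10},{"travel": [0.1,0.5,0],"turn": [0,0,1],"gripper": 10},{"travel": [0.1,0.5,0],"turn": [0,0,1],"gripper": 10},{"travel": [0.1,0.5,0],"turn": [0,0,1],"gripper": 10},{"travel": [0,0.5,0],"turn": [0,0,1],"gripper": 10}]}}

```text
time: 6.75
eef_pos: [0.5017, -0.1798, 0.243]
tool_rot: [[-0.004, 0.437, 0.899], [0.002, 0.899, -0.437], [-1.0, 0.0, -0.004]]
ft_force: [0.2, 0.5, -1.1]
opening: 0.275
```

Request:
{"fn": "drive_tool", "kwargs": {"plan": [{"travel": [0,0.5,0],"turn": [0,0,1],"gripper": 10},{"travel": [0,0.5,0],"turn": [0,0,1],"gripper": 10},{"travel": [0,0.5,0],"turn": [0,0,1],"gripper": 10},{"travel": [0,0.5,0],"turn": [0,0,1],"gripper": 10},{"travel": [0,0.5,0],"turn": [0,0,1],"gripper": 10}]}}

```text
time: 7.38
eef_pos: [0.5013, -0.0551, 0.2432]
tool_rot: [[-0.004, -0.071, 0.997], [0.001, 0.997, 0.071], [-1.0, 0.001, -0.004]]
ft_force: [0.4, 0.3, -1.1]
opening: 0.273
```

Request:
{"fn": "drive_tool", "kwargs": {"plan": [{"travel": [0,0.5,0],"turn": [0,0,1],"gripper": 10},{"travel": [0,0.2,0],"turn": [0,0,1],"gripper": 10},{"travel": [0,0,0],"turn": [0,0,0],"gripper": 10},{"travel": [0,0,0],"turn": [0,0,0],"gripper": 10}]}}

```text
time: 7.88
eef_pos: [0.502, -0.0214, 0.2443]
tool_rot: [[-0.002, -0.271, 0.962], [0.0, 0.962, 0.271], [-1.0, 0.001, -0.002]]
ft_force: [0.2, 0.3, -1.4]
opening: 0.274
```

```bash
cat >> h.py <<'E'
def st():
    o=arm.get_obs();R=o["tool_rot"];print(round(o["time"],2),o["eef_pos"].round(4),"yaw",np.degrees(np.arctan2(R[1,1],R[0,1])).round(2),"xax",R[:,0].round(3),"j",np.round(o["joint_positions"],1),"F",np.round(o["ft_force"],2),"op",round(o["opening"],3))
E
python3 -c "
from h import *
st()"
```

```text
7.88 [ 0.502  -0.0214  0.2443] yaw 105.75 xax [-0.002  0.    -1.   ] j [ -11.2   17.6   91.3   -0.    71.3 -116.9] F [ 0.25  0.27 -1.4 ] op 0.274
```

Request:
{"fn": "drive_tool", "kwargs": {"plan": [{"travel": [0.05,0.02,-0.7],"turn": [0,0,0],"gripper": 10},{"travel": [0,0,-0.6],"turn": [0,0,0],"gripper": 10},{"travel": [0,0,0],"turn": [0,0,0],"gripper": 10},{"travel": [0,0,0],"turn": [0,0,0],"gripper": 10}]}}

```text
time: 8.38
eef_pos: [0.5055, -0.0206, 0.1812]
tool_rot: [[0.001, -0.272, 0.962], [-0.0, 0.962, 0.272], [-1.0, -0.0, 0.001]]
ft_force: [0.5, -0.5, -1.4]
opening: 0.279
```

Run:
```python
from h import *
s=arm.camera("side");st()
u,v=proj("side",[.504,-.02,.12])[0].astype(int)
cv2.imwrite("pics/i1.png",big(s,u-35,v-40,70,75,8)[:,:,::-1]);print(u-35,v-40)
p=arm.get_obs()["eef_pos"];print("expected blade end",proj("side",p-[0,0,.0685]),"shoulder c",proj("side",p-[0,0,.0565]),"slot",proj("side",[.5045,-.0205,.098]))
```

```text
8.43 [ 0.5057 -0.0206  0.1816] yaw 105.82 xax [ 0.002 -0.    -1.   ] j [ -11.    21.5   96.3    0.    62.1 -116.8] F [-0.18 -0.54 -1.38] op 0.276
270 156
expected blade end [[306.66968492 198.77717893]] shoulder c [[306.60288268 195.47101276]] slot [[306.27956018 202.86645096]]
```

View pics/i1.png

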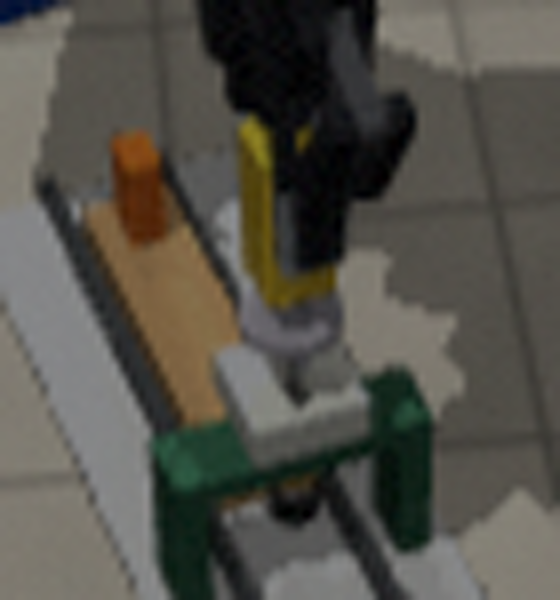

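The driver's shoulder is centred at pixel 306.5, against 306.6 predicted from the TCP, so it sits centred in the hand. The slot is at about 305.8–306.3. I'll shift -1.5 mm in x and lower gently.

Request:
{"fn": "drive_tool", "kwargs": {"plan": [{"travel": [-0.03,0,-0.2],"turn": [0,0,0],"gripper": 10},{"travel": [0,0,-0.1],"turn": [0,0,0],"gripper": 10},{"travel": [0,0,-0.05],"turn": [0,0,0],"gripper": 10},{"travel": [0,0,-0.05],"turn": [0,0,0],"gripper": 10}]}}

```text
time: 8.93
eef_pos: [0.5049, -0.0202, 0.164]
tool_rot: [[0.006, -0.273, 0.962], [-0.001, 0.962, 0.273], [-1.0, -0.002, 0.005]]
ft_force: [-5.9, 2.7, 33.6]
opening: 0.28
```

Request:
{"fn": "drive_tool", "kwargs": {"plan": [{"travel": [0,0,-0.06],"turn": [0,0,0],"gripper": 10},{"travel": [0,0,-0.06],"turn": [0,0,0],"gripper": 10},{"travel": [0,0,0],"turn": [0,0,0],"gripper": 10}]}}

```text
time: 9.3
eef_pos: [0.5083, -0.0196, 0.1612]
tool_rot: [[0.016, -0.273, 0.962], [-0.0, 0.962, 0.273], [-1.0, -0.004, 0.015]]
ft_force: [-1.3, 6.4, 43.3]
opening: 0.273
```

Request:
{"fn": "drive_tool", "kwargs": {"plan": [{"travel": [0,0,0.2],"turn": [0,0,0],"gripper": 10},{"travel": [0,0,0.2],"turn": [0,0,0],"gripper": 10},{"travel": [0,0,0],"turn": [0,0,0],"gripper": 10},{"travel": [0,0,0],"turn": [0,0,0],"gripper": 10}]}}

```text
time: 9.8
eef_pos: [0.503, -0.0202, 0.1735]
tool_rot: [[-0.002, -0.273, 0.962], [0.0, 0.962, 0.273], [-1.0, 0.001, -0.001]]
ft_force: [-0.3, -0.2, -2.1]
opening: 0.28
```

Run:
```python
from h import *
s=arm.camera("side");t=arm.camera("top");st()
u,v=proj("side",[.504,-.02,.12])[0].astype(int);U,V=proj("top",[.504,-.02,.12])[0].astype(int)
cv2.imwrite("pics/i2.png",np.hstack([big(s,u-25,v-30,50,60,8),big(t,U-25,V-30,50,60,8)])[:,:,::-1]);print(u-25,v-30,U-25,V-30)
p=arm.get_obs()["eef_pos"];print("shoulder c",proj("side",p-[0,0,.0565]),proj("top",p-[0,0,.0565]))
```

```text
9.9 [ 0.5031 -0.0202  0.1735] yaw 105.87 xax [-0.002  0.    -1.   ] j [ -11.    21.9   97.1    0.    61.1 -116.9] F [-0.45  0.26 -1.51] op 0.28
280 166 311 183
shoulder c [[305.59596978 197.66148272]] [[336.05170362 214.21616093]]
```

View pics/i2.png

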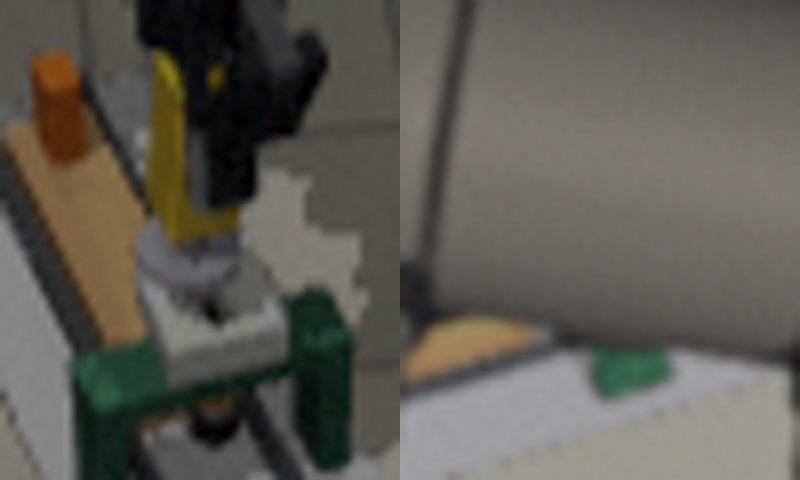

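The shoulder centre is now at pixel 303.7, where 305.6 is expected. The driver has pivoted about 5° in the jaws, with its tip towards -x, after landing on the slot's +x chamfer. I'll tilt the tool back by that amount, grip harder, and re-measure.

Request:
{"fn": "drive_tool", "kwargs": {"plan": [{"travel": [0,0,0.1],"turn": [0.24,-0.85,0],"gripper": 5},{"travel": [0,0,0],"turn": [0,0,0],"gripper": 5},{"travel": [0,0,0],"turn": [0,0,0],"gripper": 5}], "newtons": 100}}

```text
time: 10.28
eef_pos: [0.5034, -0.0203, 0.1792]
tool_rot: [[0.087, -0.273, 0.958], [0.025, 0.962, 0.272], [-0.996, 0.0, 0.091]]
ft_force: [-0.6, -0.2, -1.6]
opening: 0.268
```

Run:
```python
from h import *
s=arm.camera("side");st()
p=arm.get_obs()["eef_pos"];q=proj("side",p-[0,0,.0565])[0];print("shoulder c",q)
u,v=q.round().astype(int)
cv2.imwrite("pics/i3.png",big(s,u-22,v-30,44,55,10)[:,:,::-1]);print(u-22,v-30)
print(s[v-5:v+9,u-12:u+13].mean(2).astype(int))
```

```text
10.32 [ 0.5036 -0.0202  0.1792] yaw 105.87 xax [ 0.088  0.025 -0.996] j [ -12.5   19.1  100.6    3.    55.7 -119.9] F [-1.06 -0.49 -1.22] op 0.268
shoulder c [305.77953421 196.10926836]
284 166
[[101 104 101  83  52  70 108  61  67  59  60  60  57  47  51  50  54  66
   76  78  78  75  79  79  80]
 [104 103 101 102  51  71 112  76  68  61  60  59  53  51  59  58  49  68
   79  77  81  79  80  79  77]
 [107 103 101  99  86  93 105  94  68  59  57  60  50  47  64  63  53  71
   78  79  79  79  79  78  80]
 [104 103 102 102 102 103 102 101  84  47  56  60  52  44  60  62  62  68
   77  80  80  78  80  79  80]
 [104 103 103 102 101 103 102 102  98  68  53  58  54  54  63  60  63  65
  101  81  79  80  79  79  79]
 [104 104 104 103  95  91 100 105 101  94  61  60  60  61  63  88  65  70
  116 107 108 107 106 107  80]
 [102 103 104 102  96  72  92 102 103 100  88  87  88  88  90 103  72  65
  116 121 123 122 122 122 109]
 [101 102 102 104 107  81  79  92  97 100 100 100 102 105  93  91  67  78
   98 117 121 121 120 121 120]
 [102 104 100 122 126 119 103  88  82  88  88  85  87  82  70  74  83  92
   89  89 119 120 118 121 122]
 [100 103  96 114 132 134 129 116 103  79  74  70  67  67  78  85  92  91
   91  76 116 120 120 120 119]
 [100 102  97 102 132 135 134 134 130  91  78  70  56  75  92  92  92  91
   92  89  91 117 120 118  94]
 [ 98 102 100  87 131 135 133 133 134 119  80  71  54  71  85  86  86  94
   90  93  97  94  95  83  47]
 [ 97 101 103  74 113 132 135 133 131 131  93  55  41  58  78  81  81  86
   93  93  88  56  49  30  25]
 [ 95 102 104  82  86 132 134 132 132 130 120  43  15  49  68  79  81  81
   85 116 112  69  31  28  30]]
```

View pics/i3.png

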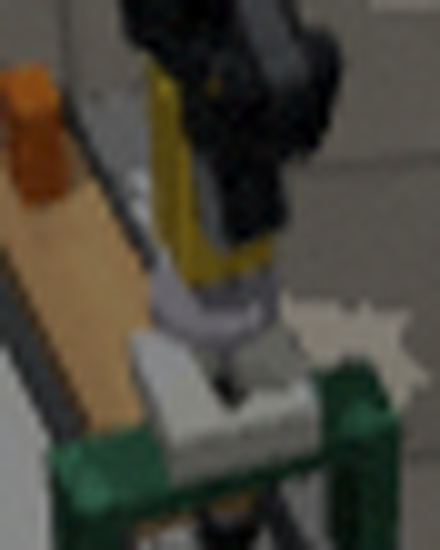

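The driver is vertical again, with the shoulder at pixel 305.5 against 305.8 expected. I'll lower it slowly in small steps.

Request:
{"fn": "drive_tool", "kwargs": {"plan": [{"travel": [0,0,-0.12],"turn": [0,0,0],"gripper": 5},{"travel": [0,0,-0.1],"turn": [0,0,0],"gripper": 5},{"travel": [0,0,0],"turn": [0,0,0],"gripper": 5}]}}

```text
time: 10.7
eef_pos: [0.5031, -0.02, 0.1675]
tool_rot: [[0.087, -0.274, 0.958], [0.025, 0.962, 0.272], [-0.996, 0.001, 0.091]]
ft_force: [-0.5, -0.7, -1.5]
opening: 0.276
```

Request:
{"fn": "drive_tool", "kwargs": {"plan": [{"travel": [0,0,-0.04],"turn": [0,0,0],"gripper": 5},{"travel": [0,0,-0.04],"turn": [0,0,0],"gripper": 5},{"travel": [0,0,0],"turn": [0,0,0],"gripper": 5}]}}

```text
time: 11.08
eef_pos: [0.5036, -0.0202, 0.1646]
tool_rot: [[0.089, -0.274, 0.958], [0.025, 0.962, 0.272], [-0.996, -0.0, 0.093]]
ft_force: [-0.6, 0.2, -0.1]
opening: 0.266
```

Request:
{"fn": "drive_tool", "kwargs": {"plan": [{"travel": [0,0,-0.04],"turn": [0,0,0],"gripper": 5},{"travel": [0,0,-0.04],"turn": [0,0,0],"gripper": 5},{"travel": [0,0,0],"turn": [0,0,0],"gripper": 5}]}}

```text
time: 11.45
eef_pos: [0.5045, -0.02, 0.1626]
tool_rot: [[0.093, -0.273, 0.957], [0.025, 0.962, 0.272], [-0.995, -0.001, 0.096]]
ft_force: [-3.9, 1.6, 15.7]
opening: 0.265
```

Request:
{"fn": "drive_tool", "kwargs": {"plan": [{"travel": [0,0,0.05],"turn": [0,0,0],"gripper": 5},{"travel": [-0.05,0,0],"turn": [0,0,0],"gripper": 5},{"travel": [0,0,-0.04],"turn": [0,0,0],"gripper": 5},{"travel": [0,0,-0.03],"turn": [0,0,0],"gripper": 5},{"travel": [0,0,0],"turn": [0,0,0],"gripper": 5}]}}

```text
time: 12.08
eef_pos: [0.5033, -0.0202, 0.1625]
tool_rot: [[0.096, -0.273, 0.957], [0.024, 0.962, 0.272], [-0.995, -0.003, 0.099]]
ft_force: [-1.7, 1.9, 23.3]
opening: 0.273
```

Request:
{"fn": "drive_tool", "kwargs": {"plan": [{"travel": [0,0,0.06],"turn": [0,0,0],"gripper": 5},{"travel": [-0.05,0,0],"turn": [0,0,0],"gripper": 5},{"travel": [0,0,-0.05],"turn": [0,0,0],"gripper": 5},{"travel": [0,0,-0.03],"turn": [0,0,0],"gripper": 5},{"travel": [0,0,0],"turn": [0,0,0],"gripper": 5}]}}

```text
time: 12.7
eef_pos: [0.5013, -0.0205, 0.1624]
tool_rot: [[0.098, -0.273, 0.957], [0.024, 0.962, 0.272], [-0.995, -0.004, 0.101]]
ft_force: [-2.8, 1.7, 31.1]
opening: 0.272
```

Run:
```python
from h import *
st();o=arm.get_obs();F=np.array(o["ft_force"])-[0,0,-1.4];M=np.array(o["torque"]);print(M)
# line of action about TCP: r=FxM/|F|^2
r=np.cross(F,M)/(F@F);n=F/np.linalg.norm(F)
for h in(-.066,-.0,):
    print(h,(r+n*((h-r[2])/n[2]))*1000)
```

```text
12.7 [ 0.5013 -0.0205  0.1624] yaw 105.85 xax [ 0.098  0.024 -0.995] j [ -12.6   19.9  102.7    3.2   52.3 -120.4] F [-2.75  1.66 31.07] op 0.272
[ 0.57813653  0.24880108 -0.01349497]
-0.066 [ -2.14936397  14.31115938 -66.        ]
-0.0 [-7.74054345 17.67800921  0.        ]
```

Request:
{"fn": "drive_tool", "kwargs": {"plan": [{"travel": [0,0,0.2],"turn": [0,0,0],"gripper": 5},{"travel": [0,0,0.2],"turn": [0,0,0],"gripper": 5},{"travel": [0,0,0],"turn": [0,0,0],"gripper": 5}]}}

```text
time: 13.08
eef_pos: [0.4982, -0.0202, 0.1783]
tool_rot: [[0.088, -0.274, 0.958], [0.025, 0.962, 0.272], [-0.996, 0.0, 0.092]]
ft_force: [-0.2, -0.5, -1.5]
opening: 0.268
```

Run:
```python
from h import *
s=arm.camera("side");st();print(arm.get_obs()["torque"])
p=arm.get_obs()["eef_pos"];q=proj("side",p-[0,0,.0565])[0];print("shoulder c",q)
u,v=284+22,166+30
cv2.imwrite("pics/i4.png",big(s,u-22,v-30,44,55,10)[:,:,::-1]);print(u-22,v-30)
```

```text
13.12 [ 0.498  -0.0201  0.1778] yaw 105.87 xax [ 0.088  0.025 -0.996] j [ -12.6   18.7  101.5    3.1   55.2 -120.2] F [-0.12 -0.24 -1.72] op 0.266
[ 0.01286418  0.01869144 -0.01462475]
shoulder c [303.60685926 196.62894057]
284 166
```

View pics/i4.png

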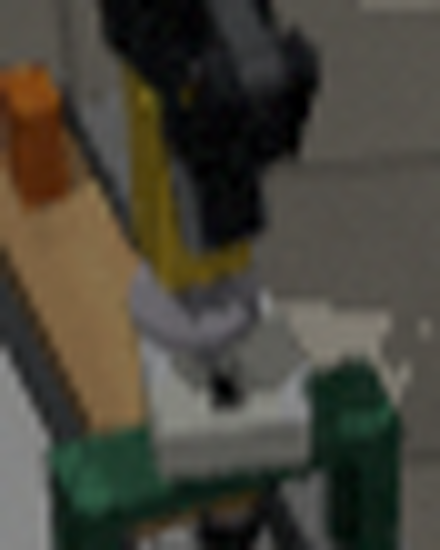

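Run:
```python
from h import *
a=np.radians(np.arange(0,360,2))
for p,obs in(((.5057,-.0206,.1816),200.6),((.5036,-.0202,.1792),200.5),((.4980,-.0201,.1778),201.0)):
    ring=np.array(p)-[0,0,.0565]+.017*np.c_[np.cos(a),np.sin(a),0*a]
    q=proj("side",ring);print("rim bottom row",q[:,1].max(),obs,"cols",q[:,0].min(),q[:,0].max())
print(unproj("side",[[307,206.8],[304.3,199.7],[305.7,203.2]],.098)); print(unproj("top",[[332.3,215.6],[339.3,212.8]],.098))
c=np.array([.504,-.0205,.098]);d=np.array([.269,-.963,0])
print(proj("side",[c+d*.012,c-d*.012,c+d*.0135]),proj("top",[c+d*.012,c-d*.012]))
# head square corners predicted
n=np.array([.963,.269,0]);print(proj("side",[c+s*d*.02+t*n*.02 for s,t in((1,1),(1,-1),(-1,-1),(-1,1))]))
```

```text
rim bottom row 200.25312859175665 200.6 cols 299.91232533268175 313.2713523199271
rim bottom row 200.8734144413421 200.5 cols 299.10328657625945 312.4371003014447
rim bottom row 201.41244486286305 201.0 cols 296.9264323898863 310.25401228478887
[[ 0.50496744 -0.0346764   0.098     ]
 [ 0.50047202 -0.00845341  0.098     ]
 [ 0.50288762 -0.0215261   0.098     ]]
[[ 0.50082506 -0.01058783  0.098     ]
 [ 0.50775428 -0.02929885  0.098     ]]
[[307.77220432 205.99183233]
 [304.43162677 199.82371305]
 [307.98471819 206.38422282]] [[340.34740854 212.9715423 ]
 [331.67886548 215.63621888]]
[[316.12967488 205.96102615]
 [301.60657394 210.25248983]
 [296.20728193 199.85252303]
 [310.39657973 195.79602959]]
```

Run:
```python
from h import *
d=np.array([.269,-.963,0]);n=np.array([.963,.269,0])
for c in("top","side"):
    g=cv2.imread(f"pics/{c}0.png").astype(np.float32).mean(2)
    c0=np.array([.5035,-.021,.098])
    for it in range(4):
        S,T=np.meshgrid(np.arange(-17,17.1,.5),np.arange(-8,8.1,.5))
        P=c0+S.ravel()[:,None]*d/1e3+T.ravel()[:,None]*n/1e3
        q=(proj(c,P)-.5).astype(np.float32)
        I=cv2.remap(g,q[:,0].reshape(S.shape),q[:,1].reshape(S.shape),cv2.INTER_LINEAR)
        w=np.clip(np.percentile(I,80)-8-I,0,None)
        ds,dt=(w*S).sum()/w.sum(),(w*T).sum()/w.sum()
        c0=c0+d*ds/1e3+n*dt/1e3
    C=np.cov(np.c_[S.ravel(),T.ravel()].T,aweights=w.ravel());
    print(c,c0,"yaw off",np.degrees(.5*np.arctan2(2*C[0,1],C[0,0]-C[1,1])),np.sqrt(np.diag(C)))
```

```text
top [ 0.50215001 -0.02126335  0.098     ] yaw off 0.18455361655932553 [6.72556899 2.29779557]
side [ 0.50456929 -0.02493735  0.098     ] yaw off -1.1209525568028234 [7.58635416 2.38615909]
```

The torque put the contact at the blade's +y end. A finer slot fit gives about (0.5033, -0.023), so the slot is roughly 2–3 mm further towards -y. I'll correct for that and lower again.

Request:
{"fn": "drive_tool", "kwargs": {"plan": [{"travel": [0.11,-0.06,0],"turn": [0,0,0],"gripper": 5},{"travel": [0,0,-0.2],"turn": [0,0,0],"gripper": 5},{"travel": [0,0,0],"turn": [0,0,0],"gripper": 5}]}}

```text
time: 13.5
eef_pos: [0.5031, -0.023, 0.1668]
tool_rot: [[0.086, -0.273, 0.958], [0.026, 0.962, 0.272], [-0.996, 0.001, 0.09]]
ft_force: [-0.2, -0.2, -1.7]
opening: 0.271
```

Request:
{"fn": "drive_tool", "kwargs": {"plan": [{"travel": [0,0,-0.05],"turn": [0,0,0],"gripper": 5},{"travel": [0,0,-0.05],"turn": [0,0,0],"gripper": 5},{"travel": [0,0,0],"turn": [0,0,0],"gripper": 5}]}}

```text
time: 13.88
eef_pos: [0.5041, -0.0231, 0.1638]
tool_rot: [[0.09, -0.274, 0.958], [0.025, 0.962, 0.272], [-0.996, -0.0, 0.093]]
ft_force: [-0.8, -1.0, 3.2]
opening: 0.273
```

```bash
cat >> h.py <<'E'
def ft(w=-1.4):
    st();o=arm.get_obs();F=np.array(o["ft_force"])-[0,0,w];M=np.array(o["torque"])
    r=np.cross(F,M)/(F@F);n=F/np.linalg.norm(F); print("M",M.round(3),"contact at tip",((r+n*((-.066-r[2])/n[2]))*1000).round(1))
E
python3 -c "
from h import *
ft()"
```

```text
13.88 [ 0.5041 -0.0231  0.1638] yaw 105.88 xax [ 0.09   0.025 -0.996] j [ -12.8   20.3  101.8    3.2   53.3 -120.5] F [-0.82 -0.95  3.23] op 0.273
M [0.036 0.31  0.023] contact at tip [-53.2  19.6 -66. ]
```

Request:
{"fn": "drive_tool", "kwargs": {"plan": [{"travel": [-0.02,0,-0.04],"turn": [0,0,0],"gripper": 5},{"travel": [0,0,-0.04],"turn": [0,0,0],"gripper": 5},{"travel": [0,0,0],"turn": [0,0,0],"gripper": 5}]}}

```text
time: 14.25
eef_pos: [0.5046, -0.0233, 0.1626]
tool_rot: [[0.095, -0.274, 0.957], [0.024, 0.962, 0.273], [-0.995, -0.003, 0.098]]
ft_force: [-5.1, 0.8, 23.9]
opening: 0.268
```

```bash
python3 -c "
from h import *
ft()"
```

```text
14.25 [ 0.5046 -0.0233  0.1626] yaw 105.88 xax [ 0.095  0.024 -0.995] j [ -12.9   20.3  102.     3.2   52.8 -120.6] F [-5.07  0.77 23.89] op 0.268
M [ 0.284  0.852 -0.023] contact at tip [-20.5   8.8 -66. ]
```

Request:
{"fn": "drive_tool", "kwargs": {"plan": [{"travel": [0.03,0,0.03],"turn": [0,0,0],"gripper": 5},{"travel": [-0.02,0,0],"turn": [0,0,0],"gripper": 5},{"travel": [-0.02,0,0],"turn": [0,0,0],"gripper": 5},{"travel": [-0.02,0,0],"turn": [0,0,0],"gripper": 5}]}}

```text
time: 14.75
eef_pos: [0.5034, -0.0233, 0.1632]
tool_rot: [[0.095, -0.273, 0.957], [0.024, 0.962, 0.272], [-0.995, -0.003, 0.098]]
ft_force: [-0.9, 1.1, 13.2]
opening: 0.267
```

Request:
{"fn": "drive_tool", "kwargs": {"plan": [{"travel": [-0.02,0,-0.01],"turn": [0,0,0],"gripper": 5},{"travel": [-0.02,0,0],"turn": [0,0,0],"gripper": 5}]}}

```text
time: 15.0
eef_pos: [0.5025, -0.0234, 0.1632]
tool_rot: [[0.098, -0.273, 0.957], [0.024, 0.962, 0.272], [-0.995, -0.004, 0.101]]
ft_force: [3.1, 1.7, 13.3]
opening: 0.272
```

Request:
{"fn": "drive_tool", "kwargs": {"plan": [{"travel": [-0.02,0,-0.01],"turn": [0,0,0],"gripper": 5},{"travel": [-0.02,0,0],"turn": [0,0,0],"gripper": 5}]}}

```text
time: 15.25
eef_pos: [0.5017, -0.0235, 0.1632]
tool_rot: [[0.101, -0.273, 0.957], [0.024, 0.962, 0.272], [-0.995, -0.005, 0.104]]
ft_force: [5.8, 2.0, 12.9]
opening: 0.265
```

Request:
{"fn": "drive_tool", "kwargs": {"plan": [{"travel": [-0.02,0,0.02],"turn": [0,0,0],"gripper": 5},{"travel": [-0.02,0,0],"turn": [0,0,0],"gripper": 5},{"travel": [0,0,0],"turn": [0,0,0],"gripper": 5}]}}

```text
time: 15.62
eef_pos: [0.4991, -0.0237, 0.1635]
tool_rot: [[0.099, -0.273, 0.957], [0.023, 0.962, 0.272], [-0.995, -0.005, 0.102]]
ft_force: [5.2, 1.7, 8.9]
opening: 0.269
```

Run:
```python
from h import *
ft()
s=arm.camera("side");p=arm.get_obs()["eef_pos"]
cv2.imwrite("pics/i5.png",big(s,284,166,44,55,10)[:,:,::-1])
a=np.radians(np.arange(0,360,2));ring=p-[0,0,.0565]+.017*np.c_[np.cos(a),np.sin(a),0*a]
q=proj("side",ring)-[284,166];print("pred rim crop: cols",q[:,0].min()*10,q[:,0].max()*10,"bottom",q[:,1].max()*10)
```

```text
15.62 [ 0.4991 -0.0237  0.1635] yaw 105.84 xax [ 0.099  0.023 -0.995] j [ -13.1   19.6  103.     3.3   52.3 -120.8] F [5.16 1.67 8.9 ] op 0.269
M [ 0.193 -1.222 -0.008] contact at tip [ 84.2  12.2 -66. ]
pred rim crop: cols 136.58928612236082 268.76381109998533 bottom 402.96430135936873
```

View pics/i5.png

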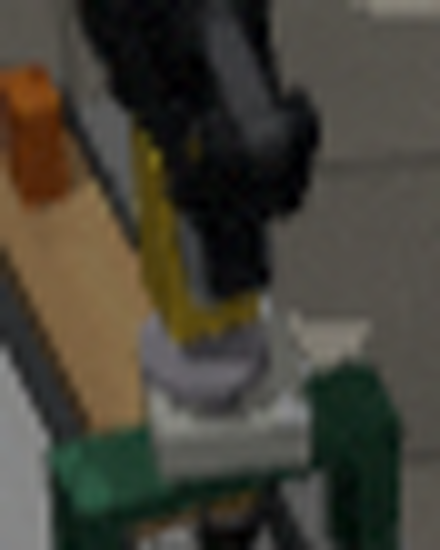

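Run:
```python
from h import *
d=np.array([.269,-.963,0]);n=np.array([.963,.269,0])
def samp(g,c,P):
    q=(proj(c,P)-.5).astype(np.float32); return cv2.remap(g,q[:,0][:,None],q[:,1][:,None],cv2.INTER_CUBIC).ravel()
t=np.linspace(-.85,.85,25)
for c in("top","side"):
    g=cv2.imread(f"pics/{c}0.png").astype(np.float32).mean(2)
    for z in(.098,):
      E={}
      # each edge separately: best offset of the edge line along its normal (contrast profile)
      for nm,a,b in(("+d",d,n),("-d",-d,n),("+n",n,d),("-n",-n,d)):
        c0=np.array([.504,-.021,z]);o=np.arange(.012,.0285,.0005)
        prof=np.array([np.median(samp(g,c,c0+a*k+b*t[:,None]*.02)) for k in o])
        gr=np.abs(np.gradient(prof));k=gr[2:-2].argmax()+2;print(c,nm,"edge at mm",o[k]*1000,prof[::3].astype(int))
      # slot profiles
      o=np.arange(-.010,.0101,.001);print(" across n",[int(x) for x in [samp(g,c,c0+n*k+d*t[:,None]*.007).mean() for k in o]])
      o=np.arange(-.018,.0181,.0015);print(" along d",[int(samp(g,c,(c0+d*k+n*np.linspace(-.003,.003,7)[:,None])).mean()) for k in o])
```

```text
top +d edge at mm 18.500000000000007 [149 149 149 148 148 149 148 148 148 147 148]
top -d edge at mm 19.500000000000007 [147 148 150 150 145 134 123 114 112 118 127]
top +n edge at mm 19.500000000000007 [149 150 148 140 123  98  69  50  44  47  55]
top -n edge at mm 21.500000000000007 [149 149 150 150 149 140 122  99  77  64  61]
 across n [150, 148, 143, 134, 120, 101, 77, 57, 48, 53, 71, 94, 115, 132, 143, 149, 151, 151, 150, 149, 149]
 along d [148, 151, 146, 136, 115, 95, 83, 80, 80, 83, 84, 82, 81, 80, 81, 80, 80, 81, 88, 102, 121, 136, 146, 149, 150]
side +d edge at mm 20.000000000000007 [126 126 127 124 118 107  95  83  75  74  74]
side -d edge at mm 19.500000000000007 [126 126 126 125 122 116 107 101  99  98  98]
side +n edge at mm 20.500000000000007 [126 126 127 127 127 122 101  94 104 112 113]
side -n edge at mm 19.500000000000007 [126 127 127 127 120  97  74  70  82  94  95]
 across n [126, 126, 127, 127, 122, 109, 92, 74, 60, 54, 55, 64, 77, 93, 108, 119, 125, 127, 127, 127, 127]
 along d [120, 124, 127, 125, 116, 105, 91, 80, 76, 76, 78, 77, 72, 66, 57, 55, 57, 58, 60, 63, 71, 88, 106, 118, 117]
```

Run:
```python
from h import *
for c in("side","top"):
    g=arm.camera(c).astype(np.float32).mean(2)
    X,Y=np.meshgrid(np.arange(-20,20.1,2),np.arange(20,-20.1,-2))
    P=np.c_[.4825+X.ravel()/1e3,-.306+Y.ravel()/1e3,np.full(X.size,.03)]
    q=(proj(c,P)-.5).astype(np.float32);I=cv2.remap(g,q[:,0].reshape(X.shape),q[:,1].reshape(X.shape),cv2.INTER_LINEAR)
    print(c);print(I.astype(int))
```

```text
side
[[32 31 33 33 34 35 37 38 36 36 33 32 34 32 34 32 31 31 31 31 31]
 [35 34 33 33 34 36 38 38 37 36 34 32 34 30 32 33 30 30 31 30 31]
 [38 37 33 32 36 37 38 38 37 37 34 32 31 34 33 33 31 31 31 31 30]
 [36 35 36 32 36 36 38 38 38 38 35 34 34 35 34 32 32 32 32 32 31]
 [32 32 32 33 36 34 37 37 38 37 36 35 35 34 34 32 32 30 30 30 30]
 [33 33 32 34 36 35 35 37 37 38 39 38 36 33 32 30 32 30 29 31 31]
 [34 33 33 34 35 37 32 35 36 38 39 39 34 28 27 29 31 33 31 32 30]
 [35 32 33 35 33 35 36 34 36 37 36 32 24 18 21 26 29 30 33 31 30]
 [36 34 32 32 34 36 37 35 33 34 30 21 16 14 18 24 27 29 32 31 32]
 [34 33 33 34 36 36 35 35 27 28 23 15 14 19 20 23 27 31 34 33 32]
 [33 36 34 34 37 35 31 29 24 20 16 12 22 25 27 29 31 34 36 35 34]
 [33 35 36 35 35 30 22 19 19 16 19 24 29 32 34 35 35 36 35 34 36]
 [33 36 35 34 30 20 15 14 16 22 25 29 33 36 37 36 35 35 35 35 35]
 [31 35 34 34 29 20 14 15 21 25 28 33 35 36 37 35 39 35 35 35 34]
 [30 33 34 36 33 21 16 19 26 30 32 35 34 34 39 36 38 36 35 35 36]
 [32 31 31 34 34 28 22 25 30 34 36 35 33 33 36 38 39 37 34 36 37]
 [33 32 31 33 35 34 28 32 34 35 37 38 3
[... 982 characters left out ...]
41 38 36 37 38 42 47 50 51 53 53 53 54]
 [56 54 51 46 42 38 35 35 34 33 39 43 46 49 53 54 53 52 51 51 53]
 [55 54 51 43 36 30 28 30 31 31 44 50 53 54 56 57 54 53 53 52 53]
 [54 53 50 42 35 30 28 32 35 39 49 55 57 56 57 58 56 55 55 54 53]
 [52 52 51 47 40 34 35 38 43 49 53 57 59 57 58 58 57 56 55 55 52]
 [52 52 53 49 44 41 41 45 49 54 54 56 58 57 59 58 56 55 54 53 50]
 [52 53 54 50 49 48 48 53 54 53 54 55 56 57 57 57 55 56 55 54 52]
 [53 54 55 50 51 54 55 53 52 53 55 55 55 56 57 56 55 56 56 55 54]
 [54 55 54 53 53 53 55 53 52 52 54 55 56 57 57 56 55 56 56 56 57]
 [52 53 52 53 52 53 54 54 53 51 51 55 57 58 57 57 58 57 57 56 54]
 [50 51 52 52 51 52 54 53 54 54 52 55 57 56 54 55 57 56 55 55 55]]
```

The stand's slot confirms the blade direction, about 35°. Comparing the stand slot and screw slot in the same cameras puts the target TCP nearer (0.5055, -0.0215), so I've been about 2 mm too far towards -x. I'll shift and try again.

Request:
{"fn": "drive_tool", "kwargs": {"plan": [{"travel": [0,0,0.1],"turn": [0,0,0],"gripper": 5},{"travel": [0.14,0.044,0],"turn": [0,0,0],"gripper": 5},{"travel": [0,0,-0.08],"turn": [0,0,0],"gripper": 5},{"travel": [0,0,0],"turn": [0,0,0],"gripper": 5}]}}

```text
time: 16.27
eef_pos: [0.5036, -0.0209, 0.1631]
tool_rot: [[0.092, -0.274, 0.957], [0.025, 0.962, 0.272], [-0.995, -0.001, 0.095]]
ft_force: [-1.4, 0.6, 11.5]
opening: 0.271
```

Request:
{"fn": "drive_tool", "kwargs": {"plan": [{"travel": [0,0,-0.04],"turn": [0,0,0],"gripper": 5},{"travel": [0,0,0],"turn": [0,0,0],"gripper": 5}]}}

```text
time: 16.52
eef_pos: [0.504, -0.0208, 0.1624]
tool_rot: [[0.094, -0.274, 0.957], [0.025, 0.962, 0.272], [-0.995, -0.002, 0.097]]
ft_force: [-3.7, 2.3, 21.4]
opening: 0.268
```

Request:
{"fn": "drive_tool", "kwargs": {"plan": [{"travel": [0,0,0.08],"turn": [0,0,0],"gripper": 5},{"travel": [0.05,0,0],"turn": [0,0,0],"gripper": 5},{"travel": [0,0,0],"turn": [0,0,0],"gripper": 5},{"travel": [0,0,-0.07],"turn": [0,0,0],"gripper": 5},{"travel": [0,0,0],"turn": [0,0,0],"gripper": 5}]}}

```text
time: 17.15
eef_pos: [0.5052, -0.0208, 0.1621]
tool_rot: [[0.09, -0.274, 0.958], [0.025, 0.962, 0.272], [-0.996, -0.0, 0.094]]
ft_force: [-7.7, 1.6, 21.7]
opening: 0.265
```

Request:
{"fn": "drive_tool", "kwargs": {"plan": [{"travel": [0.02,0,-0.02],"turn": [0,0,0],"gripper": 5},{"travel": [0.02,0,0],"turn": [0,0,0],"gripper": 5},{"travel": [0,0,0],"turn": [0,0,0],"gripper": 5}]}}

```text
time: 17.52
eef_pos: [0.5064, -0.0207, 0.1616]
tool_rot: [[0.089, -0.274, 0.958], [0.025, 0.962, 0.273], [-0.996, 0.0, 0.092]]
ft_force: [-12.2, 1.2, 28.4]
opening: 0.268
```

Request:
{"fn": "drive_tool", "kwargs": {"plan": [{"travel": [0,0,0.08],"turn": [0,0,0],"gripper": 5},{"travel": [0.05,0,0],"turn": [0,0,0],"gripper": 5},{"travel": [0,0,0],"turn": [0,0,0],"gripper": 5},{"travel": [0,0,-0.06],"turn": [0,0,0],"gripper": 5},{"travel": [0,0,0],"turn": [0,0,0],"gripper": 5}]}}

```text
time: 18.15
eef_pos: [0.5097, -0.0211, 0.1622]
tool_rot: [[0.09, -0.274, 0.958], [0.025, 0.962, 0.273], [-0.996, -0.001, 0.093]]
ft_force: [-9.0, 0.9, 24.5]
opening: 0.269
```

Request:
{"fn": "drive_tool", "kwargs": {"plan": [{"travel": [0,0,-0.03],"turn": [0,0,0],"gripper": 5},{"travel": [0,0,0],"turn": [0,0,0],"gripper": 5}]}}

```text
time: 18.4
eef_pos: [0.5101, -0.0211, 0.1617]
tool_rot: [[0.092, -0.274, 0.957], [0.024, 0.962, 0.273], [-0.995, -0.002, 0.095]]
ft_force: [-11.9, 1.5, 32.7]
opening: 0.269
```

Run:
```python
from h import *
ft()
g=arm.camera("side").astype(np.float32);p=arm.get_obs()["eef_pos"]
cv2.imwrite("pics/i6.png",big(g.astype(np.uint8),282,160,50,60,12)[:,:,::-1])
q=(proj("side",[p-[0,0,.0565],p-[0,0,.0685],[.504,-.021,.098]])-[282,160])*12;print(q)
```

```text
18.4 [ 0.5101 -0.0211  0.1617] yaw 105.89 xax [ 0.092  0.024 -0.995] j [ -12.4   20.9  101.1    3.1   53.2 -120.1] F [-11.92   1.55  32.69] op 0.269
M [0.162 2.034 0.005] contact at tip [-36.5   2.1 -66. ]
[[316.92370176 490.94183067]
 [317.51845849 529.44038317]
 [289.28131122 516.23948305]]
```

View pics/i6.png

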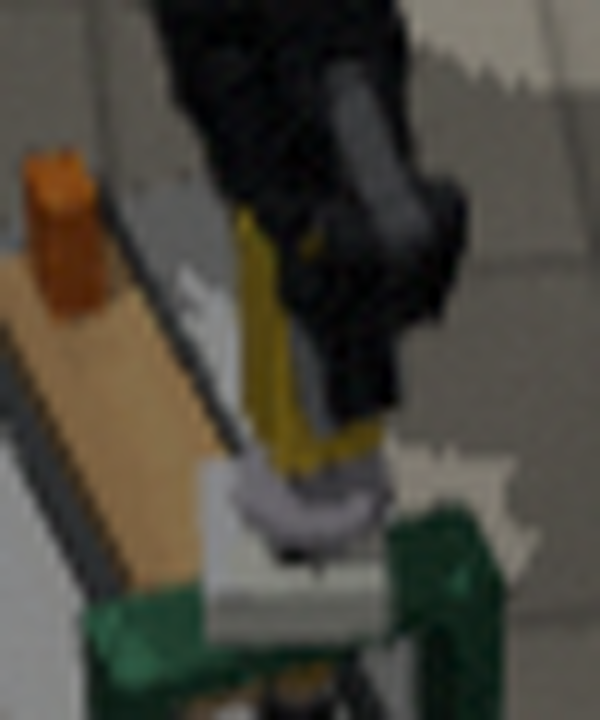

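The head's front edge is now nearly level in the picture, (208,605) to (388,575), so the pressing and dragging has turned the screw a few degrees. My yaw no longer matches it. I'll move clear and re-measure the slot's pose with both cameras.

Request:
{"fn": "drive_tool", "kwargs": {"plan": [{"travel": [0,0,0.6],"turn": [0,0,0],"gripper": 5},{"travel": [0,-1,0.4],"turn": [0,0,0],"gripper": 5},{"travel": [0,-1,0],"turn": [0,0,0],"gripper": 5},{"travel": [0,-1,0],"turn": [0,0,0],"gripper": 5},{"travel": [0,-1,0],"turn": [0,0,0],"gripper": 5}]}}

```text
time: 19.08
eef_pos: [0.5094, -0.2226, 0.2076]
tool_rot: [[0.088, -0.273, 0.958], [0.026, 0.962, 0.272], [-0.996, 0.001, 0.092]]
ft_force: [0.5, -0.2, -1.5]
opening: 0.267
```

```bash
cat > slot.py <<'E'
from h import *
from scipy.optimize import minimize
def samp(g,c,P):
    q=(proj(c,P)-.5).astype(np.float32); return cv2.remap(g,q[:,0][:,None],q[:,1][:,None],cv2.INTER_CUBIC).ravel()
def slot(g,c,z=.0975,c0=(.5035,-.021),y0=-75.):
    "darkness centroid and yaw of the slot in plane z"
    c0=np.array([*c0,z]);a=y0
    for _ in range(8):
        d=np.array([np.cos(np.radians(a)),np.sin(np.radians(a)),0]);n=np.array([-d[1],d[0],0])
        S,T=np.meshgrid(np.arange(-16,16.1,.5),np.arange(-7,7.1,.5));S=S.ravel();T=T.ravel()
        I=samp(g,c,c0+S[:,None]*d/1e3+T[:,None]*n/1e3);w=np.clip(np.percentile(I,80)-8-I,0,None)
        C=np.cov(np.c_[S,T].T,aweights=w);s,t=(w@S)/w.sum(),(w@T)/w.sum()
        c0=c0+d*s/1e3+n*t/1e3;a+=np.degrees(.5*np.arctan2(2*C[0,1],C[0,0]-C[1,1]))
    return c0.round(4),round(a,1),np.sqrt(np.diag(C)).round(1)
E
python3 - <<'E'
from slot import *
ft()
for c in("top","side"):
    im=arm.camera(c);g=im.astype(np.float32).mean(2);cv2.imwrite(f"pics/{c}1.png",im[:,:,::-1])
    g0=cv2.imread(f"pics/{c}0.png").astype(np.float32).mean(2)
    for y in(-75,-85,-65):print(c,"start",slot(g0,c,y0=y),"now",slot(g,c,y0=y))
    for nm in("pot","timer","spice"):print(nm,[d["location"].round(3).tolist() for d in arm.search_frame(nm,c)][:1])
t=cv2.imread("pics/top1.png");s=cv2.imread("pics/side1.png")
cv2.imwrite("pics/i7.png",np.hstack([big(t,311,190,50,50,8),big(s,281,178,50,50,8)]))
E
```

```text
19.07 [ 0.5094 -0.2226  0.2076] yaw 105.87 xax [ 0.088  0.026 -0.996] j [ -33.7   22.9   89.6    4.5   64.2 -141.4] F [ 0.46 -0.15 -1.53] op 0.267
M [-0.017  0.029 -0.026] contact at tip [425.8 -73.9 -66. ]
top start (array([ 0.5022, -0.0213,  0.0975]), np.float64(-74.3), array([6.7, 2.1])) now (array([ 0.5026, -0.0203,  0.0975]), np.float64(-90.4), array([6.7, 2.1]))
top start (array([ 0.5022, -0.0213,  0.0975]), np.float64(-74.3), array([6.7, 2.1])) now (array([ 0.5026, -0.0203,  0.0975]), np.float64(-90.4), array([6.7, 2.1]))
top start (array([ 0.5022, -0.0213,  0.0975]), np.float64(-74.3), array([6.7, 2.1])) now (array([ 0.5026, -0.0203,  0.0975]), np.float64(-90.4), array([6.7, 2.1]))Traceback (most recent call last):
  File "<stdin>", line 7, in <module>
AttributeError: 'list' object has no attribute 'round'. Did you mean: 'count'?
```

The slot is now at yaw -90.4°, so the screw has turned about 16° (0.28 rad, 1 mm down). I need the tool yawed -16.3°. I'll check the driver's shoulder in the hand numerically while I turn.

Request:
{"fn": "drive_tool", "kwargs": {"plan": [{"travel": [0,0,0],"turn": [0,0,-0.9],"gripper": 5},{"travel": [0,0,0],"turn": [0,0,-0.9],"gripper": 5},{"travel": [0,0,0],"turn": [0,0,-0.9],"gripper": 5},{"travel": [0,0,0],"turn": [0,0,0],"gripper": 5}]}}

```text
time: 19.68
eef_pos: [0.5094, -0.2202, 0.2078]
tool_rot: [[0.091, 0.004, 0.996], [0.001, 1.0, -0.004], [-0.996, 0.001, 0.091]]
ft_force: [0.5, -0.0, -1.5]
opening: 0.267
```

Run:
```python
from slot import *
st()
im=arm.camera("side");g=im.astype(np.float32).mean(2)
for y in(-90,):print("now",slot(g,"side",z=.097,y0=y),"start",slot(cv2.imread("pics/side0.png").astype(np.float32).mean(2),"side",z=.098))
o=arm.get_obs();p=o["eef_pos"];q=proj("side",p-[0,0,.0545])[0];u,v=q.round().astype(int);print("pred shoulder",q)
a=np.radians(np.arange(0,360,2));r=proj("side",p-[0,0,.0565]+.017*np.c_[np.cos(a),np.sin(a),0*a]);print("pred rim cols",r[:,0].min(),r[:,0].max(),"bottom",r[:,1].max())
b=im[v-12:v+16,u-14:u+15].astype(int);print(u-14,v-12)
for r_ in range(b.shape[0]):print(v-12+r_,' '.join(f"{x:3d}" for x in (b[r_,:,2]-b[r_,:,0])))
```

```text
19.68 [ 0.5094 -0.2202  0.2078] yaw 89.76 xax [ 0.091  0.001 -0.996] j [ -32.8   22.4   90.4    3.2   62.9 -123.9] F [ 0.49 -0.02 -1.48] op 0.267
now (array([ 0.4922, -0.0254,  0.097 ]), np.float64(-56.4), array([4.5, 2.2])) start (array([ 0.5043, -0.024 ,  0.098 ]), np.float64(-75.8), array([6.7, 2.1]))
pred shoulder [317.52249357 252.40324636]
pred rim cols 309.44973570038405 325.5809932267848 bottom 259.6768441156763
304 240
240   1   4   3   2  -1  -1 -15 -46 -11   3   4  -4   0   4   1   2   3   3   1  -3   0  -1   1   3   2   2   0  -4  -5
241   1   2   3   2   0  -1 -13 -37  -7   2   2  -1   5   1   5   3   5   2   0   3   0   3   1   0  -4 -10 -11 -11 -12
242  -1  -1   2   4   1   1 -13 -32  -5   1   3   4  -1   3   4   5   0  -1  -1   2   0  -1 -11 -10 -12 -15 -14 -13 -13
243   2   2   2   4   2   1  -3 -34 -16   0   3   5   4   1   1   1  -1   5  -2   1   2  -5 -15 -14 -15 -15 -14 -14 -13
244   2   3   2   3   3   2   1 -39 -65 -16   1   3   0  -2   3   5   0   2   4   3   2 -12 -16 -16 -14 -15 -15 -14 -14
245   2   2   1   0   3   3  -1 -42 -75 -28   1   1   0   6   2   3 
[... 1991 characters left out ...]
 -16 -15 -15 -17 -15 -16 -16 -15 -14 -15 -14 -14 -15 -13 -15 -14 -16 -16 -16 -14 -15 -15 -16 -16 -15
263 -15 -17 -15 -17 -15 -15 -16 -16 -14 -16 -15 -14 -16 -15 -16 -15 -13 -15 -14 -14 -15 -16 -14 -15 -15 -15 -17 -16 -16
264 -17 -15 -14 -16 -15 -16 -15 -14 -14 -16 -15 -15 -15 -15 -14 -15 -14 -14 -14 -16 -16 -14 -17 -14 -15 -16 -16 -15 -14
265 -14 -16 -14 -15 -15 -16 -16 -15 -16 -14 -15 -16 -15 -14 -14 -15 -16 -16 -15 -16 -16 -14 -16 -16 -15 -15 -15 -16 -16
266 -15 -16 -15 -15 -16 -16 -14 -15 -14 -16 -16 -15 -16 -15 -16 -16 -16 -15 -14 -15 -14 -15 -14 -15 -16 -15 -15 -16 -16
267 -15 -17 -16 -16 -15 -15 -15 -13 -15 -15 -14 -15 -15 -14 -16 -16 -16 -16 -16 -16 -16 -15 -14 -15 -16 -15 -16 -15 -15
```

Request:
{"fn": "drive_tool", "kwargs": {"plan": [{"travel": [-0.1,1,0],"turn": [0,-0.17,0],"gripper": 5},{"travel": [0,1,0],"turn": [0,0,0],"gripper": 5},{"travel": [0,1,0],"turn": [0,0,0],"gripper": 5},{"travel": [0,0.98,-0.2],"turn": [0,0,0],"gripper": 5},{"travel": [0,0,0],"turn": [0,0,0],"gripper": 5}]}}

```text
time: 20.35
eef_pos: [0.5036, -0.0186, 0.1979]
tool_rot: [[0.108, -0.001, 0.994], [0.001, 1.0, 0.001], [-0.994, 0.001, 0.108]]
ft_force: [0.2, -0.2, -2.0]
opening: 0.267
```

Run:
```python
from slot import *
ft()
```

```text
20.35 [ 0.5036 -0.0186  0.1979] yaw 90.04 xax [ 0.108  0.001 -0.994] j [ -11.6   17.2  100.1    1.6   56.6 -102.4] F [ 0.16 -0.24 -2.04] op 0.267
M [-0.087  0.069  0.053] contact at tip [ 75.8  79.3 -66. ]
```

Request:
{"fn": "drive_tool", "kwargs": {"plan": [{"travel": [0.012,-0.05,0],"turn": [0,0,-0.07],"gripper": 5},{"travel": [0,0,-0.56],"turn": [0,0,0],"gripper": 5},{"travel": [0,0,0],"turn": [0,0,0],"gripper": 5},{"travel": [0,0,0],"turn": [0,0,0],"gripper": 5}]}}

```text
time: 20.85
eef_pos: [0.5056, -0.0254, 0.1715]
tool_rot: [[0.111, 0.014, 0.994], [-0.002, 1.0, -0.014], [-0.994, -0.0, 0.111]]
ft_force: [0.1, 0.2, -1.7]
opening: 0.267
```

Run:
```python
from slot import *
ft()
```

```text
20.85 [ 0.5056 -0.0254  0.1715] yaw 89.19 xax [ 0.111 -0.002 -0.994] j [ -12.3   19.2  102.     1.6   52.5 -102.4] F [ 0.09  0.24 -1.72] op 0.267
M [-0.028  0.094 -0.022] contact at tip [194.3 181.8 -66. ]
```

Request:
{"fn": "drive_tool", "kwargs": {"plan": [{"travel": [-0.028,0.088,0],"turn": [0,0,0],"gripper": 5},{"travel": [0,0,0],"turn": [0,0,0],"gripper": 5},{"travel": [0,0,0],"turn": [0,0,0],"gripper": 5}]}}

```text
time: 21.22
eef_pos: [0.5038, -0.02, 0.1712]
tool_rot: [[0.111, 0.013, 0.994], [-0.002, 1.0, -0.013], [-0.994, -0.0, 0.111]]
ft_force: [-0.1, -0.4, -1.8]
opening: 0.27
```

Now I'll lower with a small -y correction.

Request:
{"fn": "drive_tool", "kwargs": {"plan": [{"travel": [0.006,-0.016,-0.08],"turn": [0,0,0],"gripper": 5},{"travel": [0,0,-0.06],"turn": [0,0,0],"gripper": 5},{"travel": [0,0,-0.04],"turn": [0,0,0],"gripper": 5},{"travel": [0,0,0],"turn": [0,0,0],"gripper": 5}]}}

```text
time: 21.72
eef_pos: [0.5038, -0.0207, 0.1615]
tool_rot: [[0.11, 0.013, 0.994], [-0.001, 1.0, -0.013], [-0.994, 0.0, 0.11]]
ft_force: [-0.8, 0.7, -1.0]
opening: 0.271
```

Request:
{"fn": "drive_tool", "kwargs": {"plan": [{"travel": [0,0,-0.06],"turn": [0,0,0],"gripper": 5},{"travel": [0,0,-0.04],"turn": [0,0,0],"gripper": 5},{"travel": [0,0,0],"turn": [0,0,0],"gripper": 5}]}}

```text
time: 22.1
eef_pos: [0.5039, -0.0208, 0.1566]
tool_rot: [[0.11, 0.013, 0.994], [-0.001, 1.0, -0.013], [-0.994, 0.0, 0.11]]
ft_force: [0.7, 2.2, -2.8]
opening: 0.266
```

It's in the slot. I'll carry on down until the shoulder rests on the head.

Request:
{"fn": "drive_tool", "kwargs": {"plan": [{"travel": [0,0,-0.04],"turn": [0,0,0],"gripper": 5},{"travel": [0,0,-0.04],"turn": [0,0,0],"gripper": 5},{"travel": [0,0,0],"turn": [0,0,0],"gripper": 5}]}}

```text
time: 22.48
eef_pos: [0.5039, -0.0208, 0.1526]
tool_rot: [[0.11, 0.013, 0.994], [-0.001, 1.0, -0.013], [-0.994, 0.0, 0.11]]
ft_force: [0.3, 1.2, -2.0]
opening: 0.267
```

Request:
{"fn": "drive_tool", "kwargs": {"plan": [{"travel": [0,0,-0.03],"turn": [0,0,0],"gripper": 5},{"travel": [0,0,-0.02],"turn": [0,0,0],"gripper": 5},{"travel": [0,0,0],"turn": [0,0,0],"gripper": 5}]}}

```text
time: 22.85
eef_pos: [0.5043, -0.0209, 0.1516]
tool_rot: [[0.112, 0.013, 0.994], [-0.002, 1.0, -0.013], [-0.994, -0.0, 0.112]]
ft_force: [-2.9, 1.6, 10.6]
opening: 0.268
```

The shoulder is seated, with contact at z = 0.1516. I'll release, straighten the tool and rise.

Request:
{"fn": "drive_tool", "kwargs": {"plan": [{"travel": [0,0,0],"turn": [0,0,0],"gripper": 60},{"travel": [0,0,0],"turn": [0,0,0],"gripper": 100},{"travel": [0,0,0],"turn": [0,0,0],"gripper": 100}], "newtons": 40}}

```text
time: 23.22
eef_pos: [0.5039, -0.021, 0.1502]
tool_rot: [[0.11, 0.013, 0.994], [-0.002, 1.0, -0.013], [-0.994, -0.0, 0.11]]
ft_force: [0.2, -0.1, -0.2]
opening: 0.891
```

Request:
{"fn": "drive_tool", "kwargs": {"plan": [{"travel": [0,0,0.2],"turn": [0,0.53,0],"gripper": 100},{"travel": [0,0,0.9],"turn": [0,0.53,0],"gripper": 100},{"travel": [0,0,0.9],"turn": [0,0,0],"gripper": 100},{"travel": [0,0,0],"turn": [0,0,0],"gripper": 60}]}}

```text
time: 23.72
eef_pos: [0.5057, -0.0212, 0.2535]
tool_rot: [[0.006, 0.013, 1.0], [-0.003, 1.0, -0.013], [-1.0, -0.003, 0.006]]
ft_force: [-0.1, 0.3, -0.6]
opening: 0.813
```

Run:
```python
from slot import *
st()
for c in("top","side"):
    im=arm.camera(c);cv2.imwrite(f"pics/{c}2.png",im[:,:,::-1]);hsv=cv2.cvtColor(im,cv2.COLOR_RGB2HSV)
    u,v=proj(c,[.504,-.021,.15])[0].astype(int)
    m=np.zeros(im.shape[:2],bool);m[v-25:v+25,u-20:u+20]=(cv2.inRange(hsv,(24,150,40),(36,255,255))>0)[v-25:v+25,u-20:u+20]
    if m.any():print(c,"handle",rect(c,m,.146))
    m=cv2.inRange(hsv,(3,170,60),(14,255,255))>0
    u,v=proj(c,[.46,.135,.06])[0].astype(int);k=np.zeros_like(m);k[v-20:v+20,u-20:u+20]=m[v-20:v+20,u-20:u+20]
    if k.any():print(c,"tab",rect(c,k,.05 if c=="side" else .066),k.sum())
for t in("block_tab","block"):print(t,[(np.round(d["location"],3).tolist(),round(d["confidence"],2)) for d in arm.search_frame(t,"side")])
```

```text
23.73 [ 0.5057 -0.0212  0.2535] yaw 89.27 xax [ 0.006 -0.003 -1.   ] j [-1.100e+01  1.730e+01  9.020e+01 -1.000e-01  7.220e+01 -1.003e+02] F [-0.12  0.27 -0.6 ] op 0.813
side handle (array([505.2,  -1.4,  48.1,  23. ,  85. ]), array([0.5047, 0.0061]))
side tab (array([461. , 129.1,  58.4,  15.5, -86.8]), array([0.4607, 0.1278])) 68
block_tab [([0.465, 0.101, 0.027], 0.93), ([0.431, 0.318, 0.02], 0.79), ([0.26, 0.206, 0.025], 0.64)]
block [([0.433, 0.319, 0.018], 0.86), ([0.26, 0.206, 0.023], 0.76), ([0.467, 0.101, 0.028], 0.62)]
```

The driver stands free in the slot. Next I'll take the shut fingers behind the tab, jaw axis along the track, to push the block.

Request:
{"fn": "drive_tool", "kwargs": {"plan": [{"travel": [-0.27,0.95,0],"turn": [0,0,0.9],"gripper": 0},{"travel": [-0.27,0.95,0],"turn": [0,0,0.9],"gripper": 0},{"travel": [-0.27,0.95,0],"turn": [0,0,0.9],"gripper": 0},{"travel": [-0.27,0.9,-0.5],"turn": [0,0,0],"gripper": 0},{"travel": [0,0,0],"turn": [0,0,0],"gripper": 0}]}}

```text
time: 24.55
eef_pos: [0.4472, 0.1688, 0.2226]
tool_rot: [[-0.006, -0.271, 0.963], [-0.002, 0.963, 0.271], [-1.0, -0.0, -0.007]]
ft_force: [0.0, -1.3, -0.2]
opening: -0.002
```

Request:
{"fn": "drive_tool", "kwargs": {"plan": [{"travel": [0,0,0],"turn": [0,0,0],"gripper": 0}]}}

```text
time: 24.68
eef_pos: [0.4498, 0.1664, 0.2247]
tool_rot: [[-0.002, -0.267, 0.964], [-0.002, 0.964, 0.267], [-1.0, -0.002, -0.002]]
ft_force: [-0.1, -0.6, 1.2]
opening: 0.0
```

Request:
{"fn": "drive_tool", "kwargs": {"plan": [{"travel": [0.04,0,-1],"turn": [0,0,0],"gripper": 0},{"travel": [0,0,-1],"turn": [0,0,0],"gripper": 0},{"travel": [0,0,-1],"turn": [0,0,0],"gripper": 0},{"travel": [0,0,-0.42],"turn": [0,0,0],"gripper": 0},{"travel": [0,0,0],"turn": [0,0,0],"gripper": 0}]}}

```text
time: 25.3
eef_pos: [0.4517, 0.1653, 0.0531]
tool_rot: [[-0.003, -0.265, 0.964], [-0.002, 0.964, 0.265], [-1.0, -0.001, -0.004]]
ft_force: [-0.7, 0.0, 0.6]
opening: -0.0
```

```bash
cat >> h.py <<'E'
D=np.array([.269,-.963]);AX=np.array([.5042,-.021])
def push():
    o=arm.get_obs();p=o["eef_pos"];F=np.array(o["ft_force"])
    r=(p[:2]-AX)*1000;print(round(o["time"],2),p.round(4),"along",(r@D).round(1),"lat",(r@[.963,.269]).round(1),"Fpush",-(F[:2]@D).round(2),"F",F.round(2))
E
python3 -c "
from h import *
push()"
```

```text
25.3 [0.4517 0.1653 0.0531] along -193.5 lat -0.5 Fpush 0.24 F [-0.71  0.05  0.64]
```

Request:
{"fn": "drive_tool", "kwargs": {"plan": [{"travel": [0.05,-0.19,0],"turn": [0,0,0],"gripper": 0},{"travel": [0.05,-0.19,0],"turn": [0,0,0],"gripper": 0},{"travel": [0.05,-0.19,0],"turn": [0,0,0],"gripper": 0},{"travel": [0.05,-0.19,0],"turn": [0,0,0],"gripper": 0}]}}

```text
time: 25.8
eef_pos: [0.4624, 0.128, 0.0549]
tool_rot: [[0.001, -0.266, 0.964], [-0.001, 0.964, 0.266], [-1.0, -0.001, 0.001]]
ft_force: [0.1, 2.8, 2.0]
opening: 0.002
```

```bash
python3 -c "
from h import *
push()"
```

```text
25.8 [0.4624 0.128  0.0549] along -154.7 lat -0.1 Fpush 2.66 F [0.07 2.78 1.96]
```

Request:
{"fn": "drive_tool", "kwargs": {"plan": [{"travel": [0.05,-0.18,0],"turn": [0,0,0],"gripper": 0},{"travel": [0.03,-0.1,0],"turn": [0,0,0],"gripper": 0}]}}

```text
time: 26.05
eef_pos: [0.4661, 0.1141, 0.0544]
tool_rot: [[-0.0, -0.266, 0.964], [-0.002, 0.964, 0.266], [-1.0, -0.001, -0.001]]
ft_force: [-0.9, 1.8, 1.0]
opening: 0.001
```

Run:
```python
from slot import *
push()
im=arm.camera("side");hsv=cv2.cvtColor(im,cv2.COLOR_RGB2HSV);cv2.imwrite("pics/side3.png",im[:,:,::-1])
m=cv2.inRange(hsv,(3,170,60),(14,255,255))>0
u,v=proj("side",[.474,.09,.06])[0].astype(int);k=np.zeros_like(m);k[v-22:v+22,u-15:u+15]=m[v-22:v+22,u-15:u+15]
w=rect("side",k,.055);print("tab",w,k.sum(),"along",((w[1]-AX)@D*1000).round(1))
```

```text
26.05 [0.4661 0.1141 0.0544] along -140.3 lat -0.3 Fpush 2.02 F [-0.89  1.85  1.02]
tab (array([471.4,  83.1,  55.5,  16.3, -89.9]), array([0.4715, 0.0821])) 75 along -108.1
```

The block slides freely at about 2 N, and its nose is roughly 13 mm past the axis. Now back to the driver for the first turn.

Request:
{"fn": "drive_tool", "kwargs": {"plan": [{"travel": [-0.02,0.1,1],"turn": [0,0,0],"gripper": 0},{"travel": [0,0,1],"turn": [0,0,-0.6],"gripper": 100},{"travel": [0,0,1],"turn": [0,0,-1],"gripper": 100},{"travel": [0.4,-1,1],"turn": [0,0,-1],"gripper": 100},{"travel": [0.4,-1,0],"turn": [0,0,0],"gripper": 100}]}}

```text
time: 26.72
eef_pos: [0.5038, 0.0265, 0.2506]
tool_rot: [[0.007, 0.001, 1.0], [-0.002, 1.0, -0.001], [-1.0, -0.002, 0.007]]
ft_force: [0.7, 0.4, -0.8]
opening: 0.847
```

Request:
{"fn": "drive_tool", "kwargs": {"plan": [{"travel": [0,-0.5,0],"turn": [0,0,0],"gripper": 100},{"travel": [0,0,0],"turn": [0,0,0],"gripper": 100}]}}

```text
time: 26.98
eef_pos: [0.5018, 0.0006, 0.2465]
tool_rot: [[-0.002, 0.005, 1.0], [-0.002, 1.0, -0.005], [-1.0, -0.002, -0.002]]
ft_force: [0.6, -0.2, -0.3]
opening: 1.002
```

```bash
python3 -c "
from h import *
st()"
```

```text
26.98 [0.5018 0.0006 0.2465] yaw 89.7 xax [-0.002 -0.002 -1.   ] j [ -8.6  17.4  91.2  -0.1  71.5 -98.3] F [ 0.64 -0.19 -0.34] op 1.002
```

Request:
{"fn": "drive_tool", "kwargs": {"plan": [{"travel": [0.05,-0.43,0],"turn": [0,0,0],"gripper": 100},{"travel": [0,0,-0.2],"turn": [0,0,0],"gripper": 100},{"travel": [0,0,-0.9],"turn": [0,0,0],"gripper": 100},{"travel": [0,0,-0.85],"turn": [0,0,0],"gripper": 100},{"travel": [0,0,0],"turn": [0,0,0],"gripper": 100}]}}

```text
time: 27.6
eef_pos: [0.502, -0.0177, 0.1464]
tool_rot: [[-0.008, 0.001, 1.0], [0.0, 1.0, -0.001], [-1.0, 0.0, -0.008]]
ft_force: [0.0, -0.2, 0.4]
opening: 0.996
```

Request:
{"fn": "drive_tool", "kwargs": {"plan": [{"travel": [0.035,-0.055,0.07],"turn": [0,0,0],"gripper": 100},{"travel": [0,0,0],"turn": [0,0,0],"gripper": 60},{"travel": [0,0,0],"turn": [0,0,0],"gripper": 10},{"travel": [0,0,0],"turn": [0,0,0],"gripper": 10},{"travel": [0,0,0],"turn": [0,0,0],"gripper": 10}], "newtons": 50}}

```text
time: 28.22
eef_pos: [0.5063, -0.0217, 0.1532]
tool_rot: [[-0.0, 0.003, 1.0], [-0.001, 1.0, -0.003], [-1.0, -0.001, -0.0]]
ft_force: [0.0, 2.5, 3.6]
opening: 0.275
```

```bash
python3 -c "
from h import *
st()"
```

```text
28.23 [ 0.5063 -0.0217  0.1532] yaw 89.84 xax [-0.    -0.001 -1.   ] j [ -11.1   23.6   98.1   -0.    58.3 -100.9] F [0.05 2.49 3.63] op 0.275
```

Request:
{"fn": "drive_tool", "kwargs": {"plan": [{"travel": [0,-0.004,-0.007],"turn": [0,0,-0.95],"gripper": 10},{"travel": [0,-0.004,-0.007],"turn": [0,0,-0.95],"gripper": 10},{"travel": [-0.003,-0.004,-0.007],"turn": [0,0,-0.95],"gripper": 10},{"travel": [-0.003,-0.004,-0.007],"turn": [0,0,-0.95],"gripper": 10},{"travel": [0,0,0],"turn": [0,0,0],"gripper": 10}]}}

```text
time: 28.85
eef_pos: [0.5063, -0.0228, 0.152]
tool_rot: [[0.0, 0.389, 0.921], [-0.001, 0.921, -0.389], [-1.0, -0.001, 0.0]]
ft_force: [-0.3, 1.8, 4.5]
opening: 0.272
```

```bash
python3 -c "
from h import *
st()"
```

```text
28.85 [ 0.5063 -0.0228  0.152 ] yaw 67.1 xax [ 0.    -0.001 -1.   ] j [-11.2  23.7  98.2  -0.1  58.1 -78.3] F [-0.35  1.76  4.47] op 0.272
```

Request:
{"fn": "drive_tool", "kwargs": {"plan": [{"travel": [-0.003,-0.004,-0.007],"turn": [0,0,-0.95],"gripper": 10},{"travel": [-0.003,-0.004,-0.007],"turn": [0,0,-0.95],"gripper": 10},{"travel": [-0.003,-0.004,-0.007],"turn": [0,0,-0.95],"gripper": 10},{"travel": [0,0,-0.004],"turn": [0,0,-0.5],"gripper": 10},{"travel": [0,0,0],"turn": [0,0,0],"gripper": 10}]}}

```text
time: 29.48
eef_pos: [0.5054, -0.0235, 0.1508]
tool_rot: [[-0.001, 0.681, 0.732], [-0.001, 0.732, -0.681], [-1.0, -0.001, -0.0]]
ft_force: [-1.9, 1.6, 8.1]
opening: 0.275
```

Request:
{"fn": "drive_tool", "kwargs": {"plan": [{"travel": [0,0,0],"turn": [0,0,0],"gripper": 60},{"travel": [0,0,0],"turn": [0,0,0],"gripper": 100},{"travel": [0,0,0],"turn": [0,0,0],"gripper": 100},{"travel": [0,0,0.4],"turn": [0,0,0],"gripper": 100},{"travel": [0,0,1],"turn": [0,0,0.9],"gripper": 100}]}}

```text
time: 30.1
eef_pos: [0.5041, -0.0234, 0.2189]
tool_rot: [[-0.007, 0.609, 0.793], [0.0, 0.793, -0.609], [-1.0, -0.004, -0.006]]
ft_force: [-0.2, 0.0, -0.3]
opening: 0.997
```

```bash
python3 -c "
from h import *
st()"
```

```text
30.1 [ 0.5041 -0.0234  0.2189] yaw 52.49 xax [-0.007  0.    -1.   ] j [-11.3  19.3  93.   -0.1  68.1 -63.8] F [-0.21  0.   -0.34] op 0.997
```

Request:
{"fn": "drive_tool", "kwargs": {"plan": [{"travel": [-0.27,1,0.2],"turn": [0,0,-1],"gripper": 0},{"travel": [-0.27,1,0],"turn": [0,0,-1],"gripper": 0},{"travel": [-0.27,0.98,0],"turn": [0,0,-1],"gripper": 0},{"travel": [0,0,-0.8],"turn": [0,0,-1],"gripper": 0},{"travel": [0,0,-0.8],"turn": [0,0,-1],"gripper": 0}]}}

```text
time: 30.72
eef_pos: [0.4649, 0.1263, 0.1496]
tool_rot: [[0.0, 0.925, 0.379], [0.0, 0.379, -0.925], [-1.0, 0.0, -0.0]]
ft_force: [-0.4, -0.5, 0.1]
opening: 0.001
```

```bash
python3 -c "
from h import *
st();push()"
```

```text
30.73 [0.4649 0.1263 0.1496] yaw 22.29 xax [ 0.  0. -1.] j [  6.1  21.5 102.2   0.   56.2 -16.2] F [-0.42 -0.52  0.05] op 0.001
30.73 [0.4649 0.1263 0.1496] along -152.4 lat 1.8 Fpush -0.39 F [-0.42 -0.52  0.05]
```

Request:
{"fn": "drive_tool", "kwargs": {"plan": [{"travel": [-0.02,0,-0.9],"turn": [0,0,-0.9],"gripper": 0},{"travel": [0,0,-0.9],"turn": [0,0,0],"gripper": 0},{"travel": [0,0,0],"turn": [0,0,0],"gripper": 0},{"travel": [0,0,0],"turn": [0,0,0],"gripper": 0}]}}

```text
time: 31.22
eef_pos: [0.4649, 0.1256, 0.0614]
tool_rot: [[0.0, 0.956, 0.292], [0.0, 0.292, -0.956], [-1.0, 0.0, -0.0]]
ft_force: [-0.8, -0.3, 0.2]
opening: 0.0
```

Run:
```python
from slot import *
st();push()
d=[]
for c in("top","side","top","side"):
    im=arm.camera(c);cv2.imwrite(f"pics/{c}4.png",im[:,:,::-1]);d.append(np.array(arm.get_obs()["ft_force"]))
d=np.array(d);print("bias",d.mean(0).round(2),d.std(0).round(2),"push bias",-(d.mean(0)[:2]@D))
```

```text
31.23 [0.4649 0.1256 0.0614] yaw 16.98 xax [ 0.  0. -1.] j [  6.   29.4 107.2   0.   43.3 -11. ] F [-0.8 -0.3  0.2] op 0.0
31.23 [0.4649 0.1256 0.0614] along -151.7 lat 1.6 Fpush -0.07 F [-0.8 -0.3  0.2]
bias [-0.48  0.52 -0.18] [0.28 0.28 0.43] push bias 0.6289010644739351
```

Request:
{"fn": "drive_tool", "kwargs": {"plan": [{"travel": [0.01,-0.1,-0.14],"turn": [0,0,0],"gripper": 0},{"travel": [0.03,-0.12,0],"turn": [0,0,0],"gripper": 0},{"travel": [0.01,-0.04,0],"turn": [0,0,0],"gripper": 0}]}}

```text
time: 31.8
eef_pos: [0.4666, 0.1119, 0.0532]
tool_rot: [[-0.002, 0.957, 0.291], [0.0, 0.291, -0.957], [-1.0, -0.002, -0.001]]
ft_force: [-0.2, 0.2, 0.0]
opening: 0.0
```

Request:
{"fn": "drive_tool", "kwargs": {"plan": [{"travel": [0.012,-0.045,0],"turn": [0,0,0],"gripper": 0}]}}

```text
time: 31.92
eef_pos: [0.4669, 0.1104, 0.0532]
tool_rot: [[-0.002, 0.957, 0.291], [0.001, 0.291, -0.957], [-1.0, -0.002, -0.002]]
ft_force: [-3.1, 7.2, 2.1]
opening: 0.001
```

Request:
{"fn": "drive_tool", "kwargs": {"plan": [{"travel": [0.012,-0.045,0],"turn": [0,0,0],"gripper": 0}]}}

```text
time: 32.05
eef_pos: [0.4672, 0.1087, 0.0532]
tool_rot: [[-0.002, 0.957, 0.291], [0.002, 0.291, -0.957], [-1.0, -0.002, -0.002]]
ft_force: [-2.1, 8.1, 1.4]
opening: -0.002
```

Request:
{"fn": "drive_tool", "kwargs": {"plan": [{"travel": [0.012,-0.045,0],"turn": [0,0,0],"gripper": 0}]}}

```text
time: 32.17
eef_pos: [0.4678, 0.1066, 0.0532]
tool_rot: [[-0.002, 0.957, 0.291], [0.002, 0.291, -0.957], [-1.0, -0.002, -0.002]]
ft_force: [-1.9, 7.2, 1.2]
opening: -0.004
```

```bash
python3 -c "
from h import *
push()"
```

```text
32.17 [0.4678 0.1066 0.0532] along -132.7 lat -0.8 Fpush 7.46 F [-1.91  7.21  1.24]
```

While sliding, the push reads 7.5–8.4 N, which means a foot force of about 5 N. That's clear contact but slightly too tight. I'll back the screw off by about 12°, plus about 10.5° of blade play.

Request:
{"fn": "drive_tool", "kwargs": {"plan": [{"travel": [-0.02,0.1,1],"turn": [0,0,0],"gripper": 0},{"travel": [0,0,1],"turn": [0,0,1],"gripper": 100},{"travel": [0,0,1],"turn": [0,0,1],"gripper": 100},{"travel": [0.4,-1,1],"turn": [0,0,1],"gripper": 100},{"travel": [0.4,-1,0],"turn": [0,0,1],"gripper": 100}]}}

```text
time: 32.8
eef_pos: [0.5062, 0.0176, 0.2498]
tool_rot: [[0.007, 0.751, 0.66], [-0.001, 0.66, -0.751], [-1.0, 0.004, 0.005]]
ft_force: [0.4, 0.5, -1.2]
opening: 0.848
```

Request:
{"fn": "drive_tool", "kwargs": {"plan": [{"travel": [0,-0.6,0],"turn": [0,0,1],"gripper": 100},{"travel": [0,0,0],"turn": [0,0,0],"gripper": 100},{"travel": [0,0,0],"turn": [0,0,0],"gripper": 100}]}}

```text
time: 33.17
eef_pos: [0.5041, -0.0113, 0.2456]
tool_rot: [[-0.002, 0.684, 0.73], [-0.0, 0.73, -0.684], [-1.0, -0.001, -0.001]]
ft_force: [0.6, 0.5, 0.1]
opening: 1.002
```

```bash
python3 -c "
from h import *
st()"
```

```text
33.17 [ 0.5041 -0.0113  0.2456] yaw 46.88 xax [-0.002 -0.    -1.   ] j [-10.   17.7  90.9  -0.   71.5 -56.9] F [0.62 0.46 0.07] op 1.002
```

Request:
{"fn": "drive_tool", "kwargs": {"plan": [{"travel": [0.02,-0.24,0],"turn": [0,0,0],"gripper": 100},{"travel": [0,0,0],"turn": [0,0,0],"gripper": 100},{"travel": [0,0,-0.9],"turn": [0,0,0],"gripper": 100},{"travel": [0,0,-0.9],"turn": [0,0,0],"gripper": 100},{"travel": [0,0,0],"turn": [0,0,0],"gripper": 100}]}}

```text
time: 33.8
eef_pos: [0.5032, -0.0231, 0.1533]
tool_rot: [[-0.008, 0.682, 0.731], [0.001, 0.731, -0.682], [-1.0, -0.005, -0.007]]
ft_force: [-0.0, -0.1, 0.2]
opening: 0.997
```

Request:
{"fn": "drive_tool", "kwargs": {"plan": [{"travel": [0,0,0],"turn": [0,0,0],"gripper": 100}]}}

```text
time: 33.92
eef_pos: [0.5062, -0.0238, 0.1572]
tool_rot: [[0.001, 0.682, 0.731], [-0.001, 0.731, -0.682], [-1.0, -0.0, 0.001]]
ft_force: [-0.6, -0.5, 0.6]
opening: 0.999
```

Request:
{"fn": "drive_tool", "kwargs": {"plan": [{"travel": [-0.025,0.015,-0.1],"turn": [0,0,0],"gripper": 100},{"travel": [0,0,0],"turn": [0,0,0],"gripper": 50},{"travel": [0,0,0],"turn": [0,0,0],"gripper": 10},{"travel": [0,0,0],"turn": [0,0,0],"gripper": 10},{"travel": [0,0,0],"turn": [0,0,0],"gripper": 10}]}}

```text
time: 34.55
eef_pos: [0.5044, -0.0229, 0.151]
tool_rot: [[-0.0, 0.683, 0.731], [-0.0, 0.731, -0.683], [-1.0, -0.0, -0.0]]
ft_force: [0.5, 1.2, 1.0]
opening: 0.272
```

Request:
{"fn": "drive_tool", "kwargs": {"plan": [{"travel": [0,0,0],"turn": [0,0,0.95],"gripper": 10},{"travel": [0,0,0],"turn": [0,0,0.95],"gripper": 10},{"travel": [0,0,0.004],"turn": [0,0,0.95],"gripper": 10},{"travel": [0,0,0.005],"turn": [0,0,0.95],"gripper": 10},{"travel": [0,0,0],"turn": [0,0,0],"gripper": 10}]}}

```text
time: 35.17
eef_pos: [0.5047, -0.0225, 0.1517]
tool_rot: [[0.001, 0.347, 0.938], [-0.0, 0.938, -0.347], [-1.0, 0.0, 0.001]]
ft_force: [2.9, 5.2, 4.0]
opening: 0.273
```

```bash
python3 -c "
from h import *
ft()"
```

```text
35.17 [ 0.5047 -0.0225  0.1517] yaw 69.7 xax [ 0.001 -0.    -1.   ] j [-11.2  23.5  98.5  -0.   57.9 -80.9] F [2.87 5.19 3.95] op 0.273
M [ 0.892 -0.461  0.053] contact at tip [ 57.5  98.8 -66. ]
```

Request:
{"fn": "drive_tool", "kwargs": {"plan": [{"travel": [0,0,0],"turn": [0,0,0],"gripper": 60},{"travel": [0,0,0],"turn": [0,0,0],"gripper": 100},{"travel": [0,0,0],"turn": [0,0,0],"gripper": 100},{"travel": [0,0,0.5],"turn": [0,0,0],"gripper": 100},{"travel": [0,0,1],"turn": [0,0,1],"gripper": 100}]}}

```text
time: 35.8
eef_pos: [0.5027, -0.0231, 0.2252]
tool_rot: [[-0.006, 0.244, 0.97], [-0.0, 0.97, -0.244], [-1.0, -0.002, -0.006]]
ft_force: [0.5, 0.8, 0.6]
opening: 1.002
```

Request:
{"fn": "drive_tool", "kwargs": {"plan": [{"travel": [-0.27,1,0.2],"turn": [0,0,1],"gripper": 0},{"travel": [-0.27,1,0],"turn": [0,0,1],"gripper": 0},{"travel": [-0.27,1,0],"turn": [0,0,1],"gripper": 0},{"travel": [0,0,-0.8],"turn": [0,0,1],"gripper": 0},{"travel": [0,0,-0.8],"turn": [0,0,0.6],"gripper": 0}]}}

```text
time: 36.42
eef_pos: [0.4634, 0.1277, 0.1556]
tool_rot: [[0.001, -0.235, 0.972], [-0.002, 0.972, 0.235], [-1.0, -0.002, 0.001]]
ft_force: [-0.5, -0.6, -1.2]
opening: 0.003
```

```bash
python3 -c "
from h import *
st();push()"
```

```text
36.42 [0.4634 0.1277 0.1556] yaw 103.59 xax [ 0.001 -0.002 -1.   ] j [ 6.30e+00  2.10e+01  1.02e+02 -1.00e-01  5.70e+01 -9.72e+01] F [-0.47 -0.64 -1.19] op 0.003
36.42 [0.4634 0.1277 0.1556] along -154.1 lat 0.7 Fpush -0.49 F [-0.47 -0.64 -1.19]
```

Request:
{"fn": "drive_tool", "kwargs": {"plan": [{"travel": [0,0,-1],"turn": [0,0,0.2],"gripper": 0},{"travel": [0,0,-0.95],"turn": [0,0,0],"gripper": 0},{"travel": [0,0,0],"turn": [0,0,0],"gripper": 0},{"travel": [0,0,0],"turn": [0,0,0],"gripper": 0}]}}

```text
time: 36.92
eef_pos: [0.4645, 0.127, 0.06]
tool_rot: [[0.001, -0.251, 0.968], [-0.001, 0.968, 0.251], [-1.0, -0.002, 0.001]]
ft_force: [0.8, 1.2, 0.0]
opening: 0.001
```

Request:
{"fn": "drive_tool", "kwargs": {"plan": [{"travel": [0.05,-0.16,0],"turn": [0,0,0],"gripper": 0},{"travel": [0.03,-0.1,0],"turn": [0,0,0],"gripper": 0},{"travel": [0,0,0],"turn": [0,0,0],"gripper": 0}]}}

```text
time: 37.3
eef_pos: [0.4681, 0.1134, 0.0595]
tool_rot: [[0.001, -0.25, 0.968], [-0.001, 0.968, 0.25], [-1.0, -0.002, 0.001]]
ft_force: [-0.9, 0.2, -0.5]
opening: 0.003
```

```bash
python3 -c "
from h import *
push()"
```

```text
37.3 [0.4681 0.1134 0.0595] along -139.2 lat 1.4 Fpush 0.38 F [-0.88  0.15 -0.51]
```

Request:
{"fn": "drive_tool", "kwargs": {"plan": [{"travel": [0.01,-0.06,-0.1],"turn": [0,0,0],"gripper": 0}]}}

```text
time: 37.42
eef_pos: [0.4683, 0.1109, 0.054]
tool_rot: [[0.001, -0.251, 0.968], [-0.001, 0.968, 0.251], [-1.0, -0.002, 0.001]]
ft_force: [-0.4, -0.8, -0.2]
opening: -0.004
```

Request:
{"fn": "drive_tool", "kwargs": {"plan": [{"travel": [0.012,-0.045,0],"turn": [0,0,0],"gripper": 0}]}}

```text
time: 37.55
eef_pos: [0.4682, 0.1088, 0.0533]
tool_rot: [[-0.001, -0.251, 0.968], [-0.001, 0.968, 0.251], [-1.0, -0.001, -0.002]]
ft_force: [-0.9, 3.7, 0.3]
opening: 0.0
```

Request:
{"fn": "drive_tool", "kwargs": {"plan": [{"travel": [0.012,-0.045,0],"turn": [0,0,0],"gripper": 0}]}}

```text
time: 37.67
eef_pos: [0.4689, 0.1067, 0.0534]
tool_rot: [[-0.001, -0.251, 0.968], [-0.001, 0.968, 0.251], [-1.0, -0.001, -0.002]]
ft_force: [-1.4, 2.8, -1.0]
opening: 0.001
```

Request:
{"fn": "drive_tool", "kwargs": {"plan": [{"travel": [0.012,-0.045,0],"turn": [0,0,0],"gripper": 0}]}}

```text
time: 37.8
eef_pos: [0.4696, 0.1043, 0.0536]
tool_rot: [[-0.001, -0.251, 0.968], [-0.001, 0.968, 0.251], [-1.0, -0.001, -0.001]]
ft_force: [-1.6, 4.4, -0.4]
opening: -0.001
```

Request:
{"fn": "drive_tool", "kwargs": {"plan": [{"travel": [0.012,-0.045,0],"turn": [0,0,0],"gripper": 0}]}}

```text
time: 37.92
eef_pos: [0.4703, 0.102, 0.0536]
tool_rot: [[-0.001, -0.251, 0.968], [-0.001, 0.968, 0.251], [-1.0, -0.001, -0.001]]
ft_force: [-0.4, 4.0, 0.0]
opening: 0.0
```

```bash
python3 -c "
from h import *
push()"
```

```text
37.92 [0.4703 0.102  0.0536] along -127.5 lat 0.5 Fpush 3.97 F [-0.42  4.01  0.01]
```

Request:
{"fn": "drive_tool", "kwargs": {"plan": [{"travel": [0.012,-0.045,0],"turn": [0,0,0],"gripper": 0}]}}

```text
time: 38.05
eef_pos: [0.471, 0.0996, 0.0537]
tool_rot: [[-0.0, -0.251, 0.968], [-0.001, 0.968, 0.251], [-1.0, -0.001, -0.001]]
ft_force: [-0.5, 3.5, -0.3]
opening: -0.0
```

Request:
{"fn": "drive_tool", "kwargs": {"plan": [{"travel": [0.012,-0.045,0],"turn": [0,0,0],"gripper": 0}]}}

```text
time: 38.17
eef_pos: [0.4716, 0.0973, 0.0537]
tool_rot: [[-0.0, -0.251, 0.968], [-0.001, 0.968, 0.251], [-1.0, -0.001, -0.001]]
ft_force: [-0.7, 3.1, -0.3]
opening: 0.0
```

Request:
{"fn": "drive_tool", "kwargs": {"plan": [{"travel": [0.012,-0.045,0],"turn": [0,0,0],"gripper": 0}]}}

```text
time: 38.3
eef_pos: [0.4722, 0.0951, 0.0537]
tool_rot: [[-0.0, -0.251, 0.968], [-0.002, 0.968, 0.251], [-1.0, -0.001, -0.001]]
ft_force: [-0.5, 3.4, 0.3]
opening: 0.004
```

Request:
{"fn": "drive_tool", "kwargs": {"plan": [{"travel": [-0.05,0.19,0],"turn": [0,0,0],"gripper": 0},{"travel": [0,0,0],"turn": [0,0,0],"gripper": 0},{"travel": [0,0,0],"turn": [0,0,0],"gripper": 0}]}}

```text
time: 38.67
eef_pos: [0.4698, 0.1048, 0.0537]
tool_rot: [[0.0, -0.252, 0.968], [-0.002, 0.968, 0.252], [-1.0, -0.002, -0.0]]
ft_force: [-0.4, -0.1, 0.5]
opening: 0.0
```

Run:
```python
from slot import *
push();b=[]
for c in("top","side")*4:
    im=arm.camera(c);cv2.imwrite(f"pics/{c}5.png",im[:,:,::-1]);b.append(-(np.array(arm.get_obs()["ft_force"])[:2]@D))
print("bias",np.mean(b),np.std(b))
# head yaw: best square-outline contrast in the side view for z of head
```

```text
38.67 [0.4698 0.1048 0.0537] along -130.4 lat 0.7 Fpush 0.02 F [-0.37 -0.08  0.47]
bias 0.3170184424688765 0.2796926006668585
```

The push over seven readings averages 3.4 N net, so the foot force is about 1.9 N. That's inside the band but on the low side, given the unknown friction. I'll check the actual screw angles in the pictures to calibrate.

Run:
```python
from slot import *
def fit(f,c,th):
    g=cv2.imread(f).astype(np.float32).mean(2); z=.098-.0035*np.radians(th)
    t=np.linspace(-.8,.8,21); best=[]
    for a in np.arange(-75,16.1,1.0):
        for dx in(-.0015,0,.0015):
            for dy in(-.0015,0,.0015):
                s=[]
                for k in range(4):
                    b=np.radians(a+90*k);e=np.array([np.cos(b),np.sin(b),0]);n=np.array([-e[1],e[0],0])
                    P=lambda r:np.array([.504+dx,-.021+dy,z])+e*r+n*t[:,None]*.02
                    s.append(np.mean(np.abs(samp(g,c,P(.0185))-samp(g,c,P(.022)))))
                best.append((np.sum(s),a,dx,dy))
    best.sort(reverse=True);return [(round(float(b[0]),1),float(b[1])) for b in best[:7]]
for f,th in(("0",0),("1",16),("4",55),("5",38)):
    for c in("side","top"):
        import os
        if os.path.exists(f"pics/{c}{f}.png"):print(f,c,fit(f"pics/{c}{f}.png",c,th))
```

```text
Traceback (most recent call last):
  File "slot.py", line 4, in samp
    q=(proj(c,P)-.5).astype(np.float32); return cv2.remap(g,q[:,0][:,None],q[:,1][:,None],cv2.INTER_CUBIC).ravel()
       ~~~~^^^^^
  File "h.py", line 8, in proj
    i=arm.camera_info(c); q=(np.atleast_2d(p)-i["xyz"])@np.array(i["attitude"])
ValueError: time passes only in moves, steps and waits
```

```bash
sed -i 's/^import cv2,numpy as np/import cv2,numpy as np,functools\nCI=functools.cache(arm.camera_info)/; s/i=arm.camera_info(c)/i=CI(c)/' h.py
python3 - <<'E'
from slot import *
import os
def fit(f,c,th):
    g=cv2.imread(f).astype(np.float32).mean(2); z=.098-.0035*np.radians(th)
    t=np.linspace(-.8,.8,21)[:,None]; best=[]
    for a in np.arange(-75,16.1,1.0):
        for dx in(-.0015,0,.0015):
            for dy in(-.0015,0,.0015):
                s=0
                for k in range(4):
                    b=np.radians(a+90*k);e=np.array([np.cos(b),np.sin(b),0]);n=np.array([-e[1],e[0],0]);o=np.array([.504+dx,-.021+dy,z])+n*t*.02
                    s+=np.mean(np.abs(samp(g,c,o+e*.0185)-samp(g,c,o+e*.022)))
                best.append((s,a))
    best.sort(reverse=True);return [(round(float(b[0]),1),float(b[1])) for b in best[:6]]
for f,th in(("0",0),("1",16),("4",55),("5",38)):
    for c in("side","top"):
        if os.path.exists(f"pics/{c}{f}.png"):print(f,c,fit(f"pics/{c}{f}.png",c,th))
st()
E
```

```text
0 side [(123.7, -75.0), (123.7, 15.0), (123.2, 14.0), (123.1, -74.0), (123.1, 16.0), (121.6, -73.0)]
0 top [(135.5, 15.0), (135.5, -75.0), (135.3, -74.0), (135.3, 16.0), (135.1, 14.0), (134.5, -73.0)]
1 top [(126.5, -4.0), (126.4, -5.0), (126.2, -3.0), (125.1, -6.0), (125.0, -2.0), (123.6, -7.0)]
4 side [(80.1, -41.0), (79.9, -42.0), (79.7, -43.0), (79.5, -40.0), (79.2, -44.0), (77.6, -45.0)]
4 top [(123.2, -41.0), (122.7, -42.0), (122.3, -40.0), (122.2, -43.0), (121.3, -44.0), (121.3, -39.0)]
5 side [(70.8, -35.0), (70.6, -36.0), (70.5, -29.0), (70.3, -37.0), (70.3, -28.0), (70.1, -27.0)]
5 top [(138.6, -25.0), (138.6, -26.0), (137.9, -24.0), (137.7, -27.0), (137.0, -23.0), (136.1, -28.0)]
39.08 [0.4697 0.1046 0.0537] yaw 104.56 xax [-0.    -0.002 -1.   ] j [ 3.500e+00  3.020e+01  1.076e+02 -1.000e-01  4.230e+01 -1.010e+02] F [ 0.71  0.43 -0.09] op -0.002
```

From the top picture, the head went from -41.5° to -25.5° (0.98 mm, so 2.7 N). That puts the push at about 1.5 N per newton of foot force and the foot now at only about 1.2 N. For 3 N the head should sit near -35.5°, so I'll turn the driver clockwise to hand yaw 53°.

Request:
{"fn": "drive_tool", "kwargs": {"plan": [{"travel": [0,0,1],"turn": [0,0,0],"gripper": 0},{"travel": [0,0,1],"turn": [0,0,-1],"gripper": 100},{"travel": [0,0,1],"turn": [0,0,-1],"gripper": 100},{"travel": [0.35,-1,1],"turn": [0,0,-1],"gripper": 100},{"travel": [0.35,-1,0],"turn": [0,0,-1],"gripper": 100}]}}

```text
time: 39.7
eef_pos: [0.5041, 0.0112, 0.2505]
tool_rot: [[0.007, 0.165, 0.986], [-0.002, 0.986, -0.165], [-1.0, -0.001, 0.007]]
ft_force: [0.8, 0.2, -0.2]
opening: 0.848
```

Request:
{"fn": "drive_tool", "kwargs": {"plan": [{"travel": [0,-0.5,0],"turn": [0,0,-1],"gripper": 100},{"travel": [0,0,0],"turn": [0,0,0],"gripper": 100},{"travel": [0,0,0],"turn": [0,0,0],"gripper": 100}]}}

```text
time: 40.08
eef_pos: [0.502, -0.0126, 0.2464]
tool_rot: [[-0.002, 0.265, 0.964], [-0.001, 0.964, -0.265], [-1.0, -0.001, -0.001]]
ft_force: [0.2, -0.2, -0.0]
opening: 1.004
```

```bash
python3 -c "
from h import *
st()"
```

```text
40.08 [ 0.502  -0.0126  0.2464] yaw 74.65 xax [-0.002 -0.001 -1.   ] j [-10.2  17.4  91.1  -0.1  71.5 -84.8] F [ 0.21 -0.24 -0.01] op 1.004
```

Request:
{"fn": "drive_tool", "kwargs": {"plan": [{"travel": [0.05,-0.2,0],"turn": [0,0,-0.82],"gripper": 100},{"travel": [0,0,-0.9],"turn": [0,0,0],"gripper": 100},{"travel": [0,0,-0.95],"turn": [0,0,0],"gripper": 100},{"travel": [0,0,0],"turn": [0,0,0],"gripper": 100},{"travel": [0,0,0],"turn": [0,0,0],"gripper": 100}]}}

```text
time: 40.7
eef_pos: [0.5056, -0.0226, 0.1556]
tool_rot: [[0.001, 0.346, 0.938], [-0.001, 0.938, -0.346], [-1.0, -0.001, 0.001]]
ft_force: [-0.2, -0.3, 0.1]
opening: 0.999
```

Request:
{"fn": "drive_tool", "kwargs": {"plan": [{"travel": [-0.018,0,-0.09],"turn": [0,0,0],"gripper": 100},{"travel": [0,0,0],"turn": [0,0,0],"gripper": 50},{"travel": [0,0,0],"turn": [0,0,0],"gripper": 10},{"travel": [0,0,0],"turn": [0,0,0],"gripper": 10},{"travel": [0,0,0],"turn": [0,0,0],"gripper": 10}]}}

```text
time: 41.32
eef_pos: [0.5041, -0.0227, 0.1497]
tool_rot: [[-0.0, 0.348, 0.937], [0.0, 0.937, -0.348], [-1.0, 0.0, -0.0]]
ft_force: [2.1, 4.5, -0.2]
opening: 0.278
```

Request:
{"fn": "drive_tool", "kwargs": {"plan": [{"travel": [0,0,0],"turn": [0,0,-0.93],"gripper": 10},{"travel": [0,0,-0.005],"turn": [0,0,-0.93],"gripper": 10},{"travel": [0,0,-0.005],"turn": [0,0,-0.93],"gripper": 10},{"travel": [0,0,0],"turn": [0,0,0],"gripper": 10},{"travel": [0,0,0],"turn": [0,0,0],"gripper": 10}]}}

```text
time: 41.95
eef_pos: [0.5039, -0.0228, 0.1492]
tool_rot: [[-0.001, 0.602, 0.799], [-0.0, 0.799, -0.602], [-1.0, -0.001, -0.001]]
ft_force: [0.7, 4.6, 1.3]
opening: 0.271
```

```bash
python3 -c "
from h import *
st()"
```

```text
41.95 [ 0.5039 -0.0228  0.1492] yaw 53.0 xax [-0.001 -0.    -1.   ] j [-11.3  23.7  98.7  -0.   57.6 -64.3] F [0.69 4.57 1.26] op 0.271
```

Hand yaw is 53.0°, as planned. I'll release, go behind the tab, and check both the head angle and the drag.

Request:
{"fn": "drive_tool", "kwargs": {"plan": [{"travel": [0,0,0],"turn": [0,0,0],"gripper": 60},{"travel": [0,0,0],"turn": [0,0,0],"gripper": 100},{"travel": [0,0,0],"turn": [0,0,0],"gripper": 100},{"travel": [0,0,0.5],"turn": [0,0,0],"gripper": 100},{"travel": [0,0,1],"turn": [0,0,-1],"gripper": 100}]}}

```text
time: 42.58
eef_pos: [0.5026, -0.0232, 0.2232]
tool_rot: [[-0.006, 0.685, 0.729], [0.0, 0.729, -0.685], [-1.0, -0.004, -0.005]]
ft_force: [1.0, -0.6, 0.6]
opening: 1.0
```

Request:
{"fn": "drive_tool", "kwargs": {"plan": [{"travel": [-0.27,1,0.2],"turn": [0,0,-1],"gripper": 0},{"travel": [-0.27,1,0],"turn": [0,0,-1],"gripper": 0},{"travel": [-0.2,0.7,0],"turn": [0,0,-1],"gripper": 0},{"travel": [0,0,-0.8],"turn": [0,0,-1],"gripper": 0},{"travel": [0,0,-0.8],"turn": [0,0,-1],"gripper": 0}]}}

```text
time: 43.2
eef_pos: [0.467, 0.1123, 0.1536]
tool_rot: [[0.0, 0.957, 0.289], [0.0, 0.289, -0.957], [-1.0, 0.0, 0.0]]
ft_force: [0.8, 0.3, -0.6]
opening: 0.003
```

```bash
python3 -c "
from h import *
st();push()"
```

```text
43.2 [0.467  0.1123 0.1536] yaw 16.79 xax [ 0.  0. -1.] j [  4.4  21.1 102.2   0.   56.7 -12.4] F [ 0.8   0.27 -0.62] op 0.003
43.2 [0.467  0.1123 0.1536] along -138.4 lat -0.0 Fpush 0.05 F [ 0.8   0.27 -0.62]
```

Request:
{"fn": "drive_tool", "kwargs": {"plan": [{"travel": [0,0,-1],"turn": [0,0,0],"gripper": 0},{"travel": [0,0,-1],"turn": [0,0,0],"gripper": 0},{"travel": [0,0,0],"turn": [0,0,0],"gripper": 0},{"travel": [0,0,0],"turn": [0,0,0],"gripper": 0}]}}

```text
time: 43.7
eef_pos: [0.4679, 0.1118, 0.0555]
tool_rot: [[0.0, 0.957, 0.291], [0.0, 0.291, -0.957], [-1.0, 0.0, -0.0]]
ft_force: [0.1, -0.9, 0.7]
opening: 0.003
```

```bash
cat > fit.py <<'E'
from slot import *
def fit(g,c,th):
    z=.098-.0035*np.radians(th);t=np.linspace(-.8,.8,21)[:,None];best=[]
    for a in np.arange(-60,-10,1.0):
        for dx in(-.0015,0,.0015):
            for dy in(-.0015,0,.0015):
                s=0
                for k in range(4):
                    b=np.radians(a+90*k);e=np.array([np.cos(b),np.sin(b),0]);n=np.array([-e[1],e[0],0]);o=np.array([.504+dx,-.021+dy,z])+n*t*.02
                    s+=np.mean(np.abs(samp(g,c,o+e*.0185)-samp(g,c,o+e*.022)))
                best.append((s,a))
    best.sort(reverse=True);return [(round(float(b[0]),1),float(b[1])) for b in best[:5]]
E
python3 - <<'E'
from fit import *
push()
im=arm.camera("top");cv2.imwrite("pics/top6.png",im[:,:,::-1]);b=[]
for c in("side","side","side"):arm.camera(c);b.append(-(np.array(arm.get_obs()["ft_force"])[:2]@D))
print(fit(im.astype(np.float32).mean(2),"top",48),"bias",np.mean(b));push()
E
```

```text
43.7 [0.4679 0.1118 0.0555] along -137.7 lat 0.7 Fpush -0.91 F [ 0.13 -0.91  0.68]
[(138.5, -32.0), (138.1, -33.0), (138.1, -31.0), (137.4, -30.0), (136.9, -34.0)] bias -0.1955310588521114
43.9 [0.468  0.1119 0.0559] along -137.7 lat 0.9 Fpush 0.09 F [-0.03  0.09  0.27]
```

The head is at -32°, so I expect about 2.3 N. I'll confirm that by sliding the block.

Request:
{"fn": "drive_tool", "kwargs": {"plan": [{"travel": [0.05,-0.19,0],"turn": [0,0,0],"gripper": 0},{"travel": [0.03,-0.12,0],"turn": [0,0,0],"gripper": 0},{"travel": [0.012,-0.045,0],"turn": [0,0,0],"gripper": 0}]}}

```text
time: 44.28
eef_pos: [0.4717, 0.0934, 0.0542]
tool_rot: [[-0.001, 0.957, 0.29], [0.0, 0.29, -0.957], [-1.0, -0.001, -0.001]]
ft_force: [0.3, 0.2, 0.0]
opening: -0.0
```

Request:
{"fn": "drive_tool", "kwargs": {"plan": [{"travel": [0.012,-0.045,0],"turn": [0,0,0],"gripper": 0}]}}

```text
time: 44.4
eef_pos: [0.4719, 0.0918, 0.0541]
tool_rot: [[-0.002, 0.957, 0.29], [0.001, 0.29, -0.957], [-1.0, -0.002, -0.001]]
ft_force: [-1.3, 6.3, 2.5]
opening: 0.003
```

Request:
{"fn": "drive_tool", "kwargs": {"plan": [{"travel": [0.012,-0.045,0],"turn": [0,0,0],"gripper": 0}]}}

```text
time: 44.52
eef_pos: [0.4722, 0.0902, 0.0541]
tool_rot: [[-0.002, 0.957, 0.29], [0.001, 0.29, -0.957], [-1.0, -0.002, -0.002]]
ft_force: [-2.0, 6.2, 1.9]
opening: 0.003
```

Request:
{"fn": "drive_tool", "kwargs": {"plan": [{"travel": [0.012,-0.045,0],"turn": [0,0,0],"gripper": 0}]}}

```text
time: 44.65
eef_pos: [0.4728, 0.0881, 0.0541]
tool_rot: [[-0.002, 0.957, 0.29], [0.001, 0.29, -0.957], [-1.0, -0.002, -0.002]]
ft_force: [-1.0, 6.2, 1.8]
opening: 0.003
```

Request:
{"fn": "drive_tool", "kwargs": {"plan": [{"travel": [0.012,-0.045,0],"turn": [0,0,0],"gripper": 0}]}}

```text
time: 44.78
eef_pos: [0.4734, 0.0859, 0.0541]
tool_rot: [[-0.002, 0.957, 0.291], [0.001, 0.291, -0.957], [-1.0, -0.002, -0.002]]
ft_force: [-1.1, 5.9, 1.6]
opening: 0.001
```

```bash
python3 -c "
from h import *
push()"
```

```text
44.77 [0.4734 0.0859 0.0541] along -111.2 lat -0.9 Fpush 6.02 F [-1.06  5.95  1.59]
```

The push is a steady 6.2 N while sliding. That gives a foot force of 3–4 N, mid-band with either friction estimate. I'll retreat clear and take a last look.

Request:
{"fn": "drive_tool", "kwargs": {"plan": [{"travel": [-0.05,0.2,0],"turn": [0,0,0],"gripper": 0},{"travel": [-0.05,0.2,0.1],"turn": [0,0,0],"gripper": 0},{"travel": [0,0.2,1],"turn": [0,0,0],"gripper": 0},{"travel": [0,0.5,1],"turn": [0,0,0],"gripper": 0},{"travel": [0,0,0],"turn": [0,0,0],"gripper": 0}]}}

```text
time: 45.4
eef_pos: [0.4707, 0.1421, 0.163]
tool_rot: [[0.007, 0.956, 0.293], [0.002, 0.293, -0.956], [-1.0, 0.007, 0.001]]
ft_force: [-0.1, -0.6, -0.8]
opening: 0.001
```

Run:
```python
from fit import *
t=arm.camera("top");s=arm.camera("side");st()
print("head",fit(t.astype(np.float32).mean(2),"top",48))
cv2.imwrite("pics/fin.png",np.hstack([big(t,290,175,80,80,5),big(s,265,140,80,80,5)])[:,:,::-1])
h0={"pot":[.773,.09],"cellar":[.685,.337],"spice":[.694,-.281],"timer":[.765,-.094]}
for n in h0:print(n,h0[n],[np.round(d["location"],3)[:2].tolist() for d in arm.search_frame(n,"side")][:1])
```

```text
45.5 [0.4684 0.1406 0.1592] yaw 16.98 xax [-0.001  0.    -1.   ] j [  7.7  21.5 100.4   0.   58.2  -9.3] F [-0.9  -0.01 -0.91] op 0.0
head [(136.1, -32.0), (136.0, -31.0), (135.6, -30.0), (135.3, -33.0), (134.0, -29.0)]
pot [0.773, 0.09] [[0.773, 0.089]]
cellar [0.685, 0.337] [[0.685, 0.338]]
spice [0.694, -0.281] [[0.695, -0.282]]
timer [0.765, -0.094] [[0.766, -0.092]]
```

View pics/fin.png

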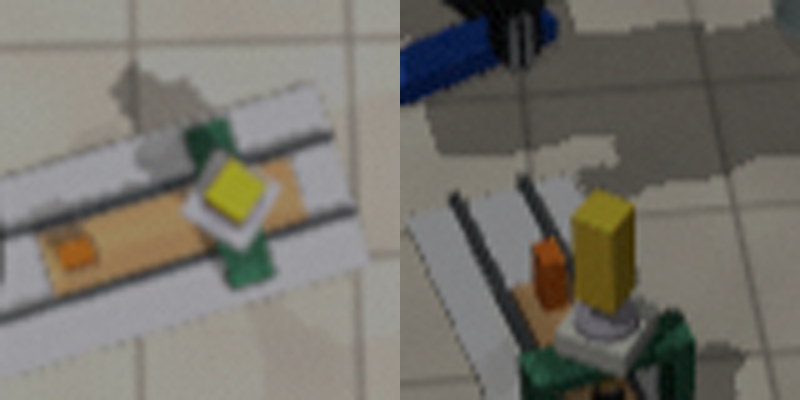

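The driver stands upright with its shoulder on the head, at (605,320) in the right half. The block lies flat with its nose well past the bridge, at (300,190) in the left half, and nothing touches the robot. I'll hand it in.

```bash
python3 -c "
from rig import arm
arm.sign_off()"
```

```text
the job is handed in; nothing more can be done
```

The stop is set and the job is handed in at about 45 s of the 72 s allowed; no verdict came back. The wooden block sits under the foot with a light drag, and the driver stands released in the slot.

- **What went wrong on the way:** my first tries at the slot missed. They pivoted the driver about 5° in the jaws, and the dragging turned the screw about 16° before the blade was seated. I re-measured the slot, corrected the tilt and yaw, and seated the blade fully.
- **Setting the screw:** with the block under the foot I turned the screw in, found it too tight, backed it off until it was slightly light, then turned it in a little. The head ended at about -32°, roughly 47° in from the start.
- **Drag check:** the last slide read 6.0–6.5 N. That means about 4 N on the foot with the friction you gave, or about 3 N with the friction I worked out; the screw angle alone suggested 2.3 N. These disagree, but all are inside 1–5 N. The tightest setting, at about 8 N of push, was around 4–5 N on the foot.
- **Last look:** the driver is upright with its shoulder on the head. The block is flat, with its nose about 40 mm past the axis. The pot, cellar, spice box and timer have not moved beyond about 2 mm.

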